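# Sound the anchor bore and fit the post of the right length

## Task

Feel with the orange-headed depth rod how deep the blind bore in the green anchor block is: press its tip gently on the bottom of the bore, hold it there for a moment, then put the rod back in its grey stand. Then fit in the bore the one post of the three whose coloured band will come level with the block's top face, standing on the bottom of the bore. Never push the rod or a post hard against the block, leave the other two posts in the wooden rack and everything else on the bench as it is.

Things in the scene. Friction and masses are not known exactly. Their poses are not given: they have to be found in the camera images.
- anchor_block: Green block, 90 x 90 x 60 mm, fixed to the bench; dark foot bars 12 mm high stick out 5 mm at its +x and -x sides, a black knob 12 mm at its -x side, 30 mm up; four bolt heads 3 mm high near the corners of its top. Origin: centre of its underside; z up. A vertical blind bore, 18 mm in diameter with a 2 mm chamfer, opens in the middle of its top face inside a flat brass ring.
- bore_mouth (a point): Centre of the bore's mouth, level with the block's top face, 60 mm above the bench; axes as the block's. The bore's flat floor is an adjustable stop, left anywhere from 16 to 44 mm below the top face; it is not measured and stays put when pressed gently.
- rod_stand: Grey plastic stand, 70 x 70 x 40 mm, fixed to the bench, origin at the centre of its underside. A vertical blind hole 14.5 mm in diameter and 30 mm deep in the middle of its top holds the depth rod.
- stand_mouth (a point): Centre of the stand's hole, level with its top face, 40 mm above the bench.
- depth_rod: Depth rod, 120 mm long, about 0.12 kg, standing tip down in its stand: a round steel shaft, 12 mm in diameter and 80 mm long, with a flat tip and thin black marks every 10 mm from the tip; above it a round orange grip, 22 mm in diameter and 40 mm long. Origin at the flat tip, z along the rod to the grip.
- rod_tip (a point): The flat tip of the depth rod, the same point as its origin.
- rod_grip (a point): Middle of the orange grip, 100 mm from the tip on the rod's axis.
- post_rack: Light wooden rack, 160 x 50 x 30 mm (long in x), fixed to the bench, origin at the centre of its underside. Three blind holes 18.5 mm in diameter and 20 mm deep in a row along its x, 50 mm apart, the middle one at its centre, hold the posts, in any order. Left of it stands a green press, whose lever with a black ball reaches out towards the robot 0.2 to 0.4 m above the bench: keep the arm clear of it.
- post_red: Round aluminium post, 16 mm in diameter and 60 mm long, about 0.08 kg, standing in the rack, with a red painted band 14 mm wide and a dot of that colour on its top. Origin at the centre of its foot (chamfered 2 mm), z along the post to its top. The band's middle is 20 mm above the foot and 40 mm below the top, so this post is for a bore about 20 mm deep.
- post_yellow: Round aluminium post, 16 mm in diameter and 70 mm long, about 0.08 kg, standing in the rack, with a yellow painted band 14 mm wide and a dot of that colour on its top. Origin at the centre of its foot (chamfered 2 mm), z along the post to its top. The band's middle is 30 mm above the foot and 40 mm below the top, so this post is for a bore about 30 mm deep.
- post_blue: Round aluminium post, 16 mm in diameter and 80 mm long, about 0.08 kg, standing in the rack, with a blue painted band 14 mm wide and a dot of that colour on its top. Origin at the centre of its foot (chamfered 2 mm), z along the post to its top. The band's middle is 40 mm above the foot and 40 mm below the top, so this post is for a bore about 40 mm deep.
- post_red_band (a point): Middle of the red band, on the axis of the post, 20 mm above its foot.
- post_yellow_band (a point): Middle of the yellow band, on the axis of the post, 30 mm above its foot.
- post_blue_band (a point): Middle of the blue band, on the axis of the post, 40 mm above its foot.
- capsule_1: Bystander: loose round black speaker capsule, 40 mm across and 15 mm high; origin at the centre of its underside.
- capsule_2: Bystander: a second such speaker capsule.
- pliers: Bystander: loose pliers with red grips, 53 x 178 x 15 mm, lying near the front edge of the bench; origin at the centre of the underside.
- marker_pen: Bystander: loose black marker pen, 17 x 130 x 17 mm, lying near the front edge; origin at the centre of the underside.
Things that resemble listed ones, but are neither listed nor needed, are in the scene too. What is shaped like the depth_rod but red is not meant.

How it is judged:
By the outcome, as a careful person would: the job done as asked, in the order asked, and still so for the second after the job is handed in, with the robot touching nothing.
It also fails if it takes over 67 s, if anything falls off the work surface, if the arm or the gripper's body presses on something with over 40 N, if the wrist force passes 120 N, or if a joint passes its speed limit or range.

## Robot

A 6-joint arm with a two-finger parallel gripper is mounted at the origin on a cart in front of the work surface, level with it; the furniture and walls round the work are solid. World frame = base frame: x ahead of the robot, y to its left, z up, the work surface at z = 0. Lengths are in m, angles in degrees, forces in N, time in s.
With the tool pointing down it reaches from about 0.3 to 0.75 m from the base axis. Payload 8.5 kg.
Tool frame: the origin (TCP) lies on the centre line of the jaws, within the pads' length; the fingertips stand 14 mm ahead of it and the grasp point (between the pads) lies 5 mm behind it; z points along the fingers, y is the direction in which the jaws open and shut (so a half turn about z gives the same grasp; the last joint's range is limited). The gripper opens to 85 mm and grips with 20 to 120 N. Pads are 22 mm wide; open, the fingers measure 114 mm over their backs; the gripper's body (76 mm by 85 mm) begins 54 mm behind the grasp point. The pads swing forward as they close: fully open they stand 13 mm farther back than shut.
Start: joints at [-86.82, 21.807, 74.336, -0, 83.858, -12.336], TCP at [0.147, -0.53, 0.21] pointing down, gripper open.
Joint ranges: [-178.18, 178.18], [-50.72, 133.34], [12.68, 142.11], [-81.47, 261.47], [9.98, 163.14], [-165.26, 165.26]. Speed limits (degrees/s): [136.94, 136.94, 180, 180, 180, 180].

## Interface

Orientations are given as a 3x3 rotation matrix whose columns are the frame's x, y, z axes.
In Python, from rig import env, optics, order, finder gives the robot as it stands.
- The arm moves only by the tool play_rows, never from a script. Its argument "commands" is a list of rows, each an object of numbers: "grip": the closure, from -1 (fully open) to 1 (shut); "x", "y", "z": the shift along the tool's x, y, z in m; "rx", "ry", "rz": the turn, a rotation vector about the tool's x, y, z in rad. A call has 1 to 12 rows; each row shifts and turns the commanded pose from where the row before left it, along the tool's axes as they then stand; what a row does not reach is not made up. A row lasts 1/8 s, in which the tool goes at most 62.5 mm and 10.7 degrees, less where a joint would pass 70% of its speed; a pose out of reach is approached as far as the arm can. A call is refused whole if a number of a shift passes 0.0625 or a number of a turn 0.188, either way. A call with a gripper value outside its range is refused whole. The fingers move at their own pace and stop on an object; "squeeze" is the grip in N (left out, the last holds). Time passes only in rows, so rows that do not move let the fingers close. It gives the time, the measured TCP pose, the force and the opening at its end, in the units of the state.
- env.observe(): the state, without advancing time (a new reading comes with each control period).
- optics.get_image(name): name is "scene" or "top" or "wrist"; returns a dict with "color" (480x640x3 uint8, blue, green, red), "range_z" (480x640 float32, m along the optical axis (not along the pixel's ray), 0 where there is no reading), "fov_y" (degrees; the focal length in pixels is half the picture's height over the tangent of half this angle, whatever the lens; pixels are square), "cx", "cy" (the principal point, pixels), "cam_to_world" (4x4, takes a point from camera to world coordinates). Camera axes: x right, y down, z forward; pixel columns grow to the right and rows downward; lengths in m; the calibration is good to about 2 mm. The wrist camera is an equidistant fisheye: a pixel r from the principal point sees the ray r / f radians off the axis. A picture is of the moment at which its call begins.
- order.close_job(): hands the job in, once; it reports no verdict.
Trained networks look in the newest picture that a camera, given by its name, has taken for a name from the list of things; names that differ only in an ending like _2 or _b are one class to them, and where a whole thing is asked for, a point or a joint stands for the part that bears it (a point fixed in the world has none). Each returns a list of dicts, best first, with "conf" (0 to 1); they miss things now and then, are a little off and sometimes report something else, mostly with a low value. They report only what shows in the picture. A call takes as long as a camera call. They do not tell look-alikes from the thing itself.
- finder.boxes_of(camera, thing): "point" ([x, y, z] in m, in world coordinates, good to about 4 mm: the middle of the surface that is visible of it).
The state is a dict: "time_s": time; "q": joint angles; "qvel": joint speeds; "joint_efforts": joint torques, N m; "position": TCP position; "tool_rot": TCP orientation; "ft_force": force on the tool from outside, world axes, zero at the start; "wrist_torque": the same for the moment, N m; "grip_width": finger opening in m.
Only numpy, scipy, OpenCV 4.12 (cv2) and the standard library are available. Lean on these libraries where they do the work, as an engineer would, in place of code of your own. Each camera call takes 0.05 s, during which the arm holds its last target.

## Working session

There is one attempt and no reset: what is moved stays moved. The work goes in short steps, Python scripts to look and compute and a tool call to move; the robot and the scene stay as the last step left them, time stands still between calls to the robot, and variables do not carry over. Pictures are saved under pics/ and viewed, and the job is handed in when it is done.

Besides the shell and the picture viewer there is one more tool, called by a JSON object that holds its "fn" and its "kwargs". play_rows: Moves the arm, as the interface text tells. Its arguments: {"type":"object","properties":{"commands":{"type":"array"},"squeeze":{"type":"number"}},"required":["commands"]}

```bash
ls; mkdir -p pics; cat > h.py <<'E'
import numpy as np, cv2
from rig import env, optics, order, finder
def snap(cam,fn=None):
    d=optics.get_image(cam)
    if fn: cv2.imwrite('pics/'+fn,d['color'])
    return d
def focal(d): return 240/np.tan(np.radians(d['fov_y'])/2)
def world(d,u,v,z=None):
    z=d['range_z'][int(round(v)),int(round(u))] if z is None else z
    f=focal(d); p=np.array([(u-d['cx'])/f*z,(v-d['cy'])/f*z,z,1]); return (d['cam_to_world']@p)[:3]
def proj(d,P):
    c=np.linalg.inv(d['cam_to_world'])@np.append(P,1); f=focal(d); return c[0]/c[2]*f+d['cx'],c[1]/c[2]*f+d['cy']
def onplane(d,u,v,zw):
    f=focal(d); T=d['cam_to_world']; r=T[:3,:3]@np.array([(u-d['cx'])/f,(v-d['cy'])/f,1]); o=T[:3,3]
    return o+r*(zw-o[2])/r[2]
E
python3 - <<'E'
from h import *
np.set_printoptions(precision=4,suppress=True)
for c in('scene','top','wrist'):
    d=snap(c,c+'0.png'); print(c,d['fov_y'],d['cx'],d['cy'],d['cam_to_world'])
for n in ['anchor_block','rod_stand','depth_rod','post_rack','post_red','post_yellow','post_blue']:
  for c in('scene','top'):
    print(n,c,[(np.round(b['point'],3),round(b['conf'],2)) for b in finder.boxes_of(c,n)[:4]])
print(env.observe())
E
```

```text
pics
scene 56.711643293946956 316.3332624619773 239.20132419181382 [[-0.8526 -0.2638  0.4511  0.0874]
 [-0.5225  0.4493 -0.7247  0.6416]
 [-0.0115 -0.8535 -0.5209  0.5826]
 [ 0.      0.      0.      1.    ]]
top 57.30258728109723 318.6514963762958 250.58957854136904 [[-0.0141 -0.9805  0.1961  0.3148]
 [-0.9997  0.0096 -0.0238 -0.0212]
 [ 0.0214 -0.1964 -0.9803  1.2055]
 [ 0.      0.      0.      1.    ]]
wrist 65.70646984690485 315.62842472734 236.23768878910852 [[ 0.2673 -0.9199 -0.2871  0.2209]
 [-0.9636 -0.2555 -0.0783 -0.5083]
 [-0.0013  0.2976 -0.9547  0.3728]
 [ 0.      0.      0.      1.    ]]
anchor_block scene []
anchor_block top [(array([ 0.575, -0.308,  0.063]), 0.83)]
rod_stand scene [(array([ 0.464, -0.376,  0.044]), 0.62)]
rod_stand top [(array([ 0.473, -0.386,  0.04 ]), 0.76)]
depth_rod scene [(array([ 0.473, -0.383,  0.101]), 0.64), (array([ 0.569, -0.284,  0.051]), 0.56), (array([ 0.41 , -0.186,  0.086]), 0.52), (array([0.67 , 0.141, 0.014]), 0.25)]
depth_rod top [(array([ 0.41 , -0.191,  0.119]), 0.46), (array([ 0.476, -0.383,  0.122]), 0.44)]
post_rack scene [(arra
[... 290 characters left out ...]
0.042]), 0.69)]
post_yellow top []
post_blue scene [(array([ 0.564, -0.104,  0.059]), 0.74), (array([ 0.573, -0.284,  0.052]), 0.36)]
post_blue top []
{'time_s': 0.85, 'q': array([-86.8195,  21.8046,  74.335 ,  -0.0013,  83.8574, -12.3366]), 'qvel': array([ 0.03  , -0.0096,  0.0058,  0.0645,  0.1261,  0.0463]), 'joint_efforts': array([ -0.0004, -44.831 , -23.1453,  -0.0004,   0.0006,  -0.    ]), 'position': array([ 0.1471, -0.5299,  0.2097]), 'tool_rot': array([[ 0.9635,  0.2675, -0.    ],
       [ 0.2675, -0.9635, -0.0001],
       [-0.    ,  0.    , -1.    ]]), 'ft_force': array([-0.1807, -1.237 , -0.4415]), 'wrist_torque': array([0.0163, 0.0516, 0.0137]), 'grip_width': 0.08533362292544944}
```

View pics/top0.png

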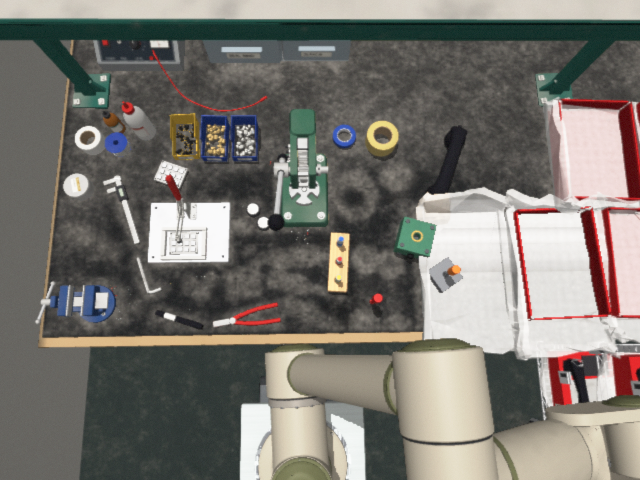

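View pics/scene0.png

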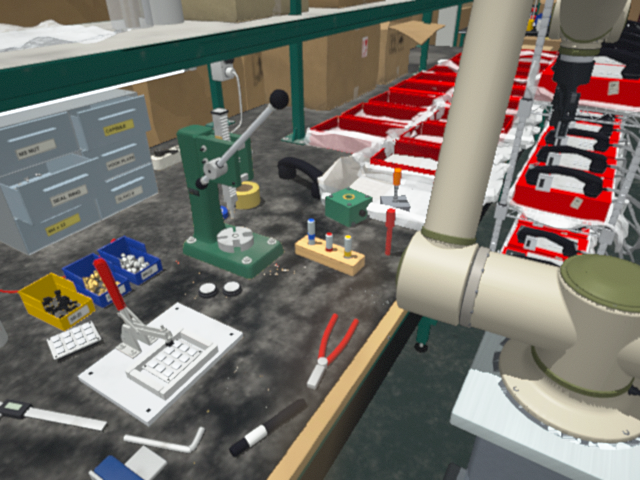

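View pics/wrist0.png

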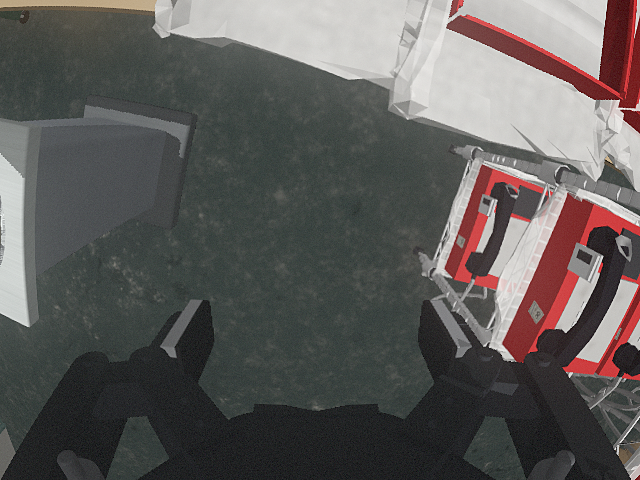

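```bash
python3 - <<'E'
from h import *
a=cv2.imread('pics/top0.png')[205:315,310:480]; b=cv2.imread('pics/scene0.png')[160:280,280:430]
cv2.imwrite('pics/c0.png',cv2.resize(a,None,fx=4.6,fy=4.6,interpolation=cv2.INTER_CUBIC))
cv2.imwrite('pics/c1.png',cv2.resize(b,None,fx=4.8,fy=4.8,interpolation=cv2.INTER_CUBIC))
E
```

```text
(no output)
```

View pics/c0.png

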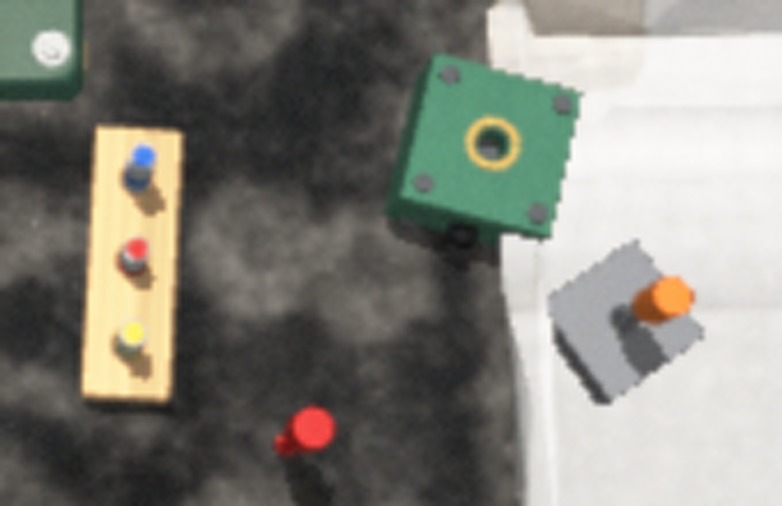

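View pics/c1.png

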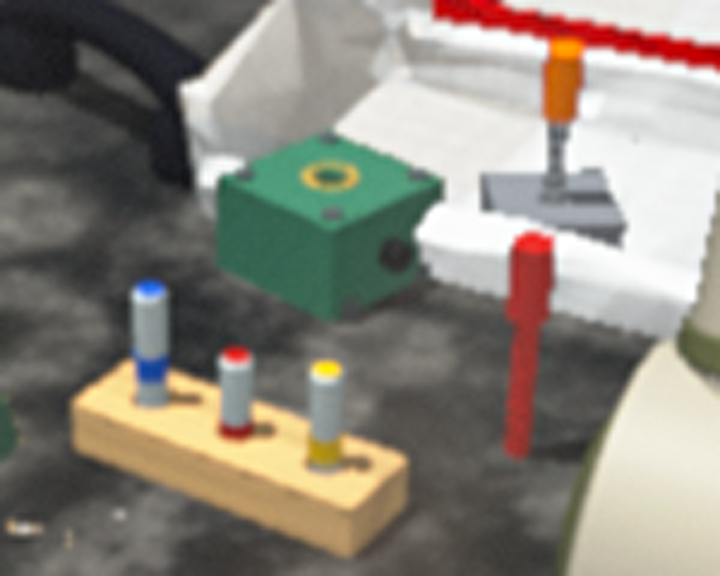

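```bash
cat >> h.py <<'E'
def wpix(d,P):
    c=np.linalg.inv(d['cam_to_world'])@np.append(P,1); f=focal(d); rho=np.hypot(c[0],c[1]); th=np.arctan2(rho,c[2])
    return c[0]/rho*th*f+d['cx'],c[1]/rho*th*f+d['cy']
def wplane(d,u,v,zw):
    f=focal(d); a=np.array([u-d['cx'],v-d['cy']]); r=np.hypot(*a); th=r/f
    ray=np.array([*(a/r*np.sin(th)),np.cos(th)]) if r>0 else np.array([0,0,1.])
    T=d['cam_to_world']; w=T[:3,:3]@ray; o=T[:3,3]; return o+w*(zw-o[2])/w[2]
def mask(img,lo,hi):
    return cv2.inRange(cv2.cvtColor(img,cv2.COLOR_BGR2HSV),np.array(lo),np.array(hi))
def blobs(m,amin=5):
    n,l,s,c=cv2.connectedComponentsWithStats(m)
    return [(c[i].round(2),s[i][4],s[i][:4]) for i in range(1,n) if s[i][4]>=amin]
E
python3 - <<'E'
from h import *
np.set_printoptions(precision=4,suppress=True)
d=snap('top'); im=d['color']
roi=np.zeros((480,640),np.uint8); roi[205:315,325:480]=255
for nm,lo,hi,z in [('orange',(8,150,120),(18,255,255),.13),('yellow/brass',(19,90,100),(32,255,255),.06),('blue',(100,120,80),(125,255,255),.09),('red',(0,150,90),(5,255,255),.07)]:
    for c,a,b in blobs(mask(im,lo,hi)&roi,4): print(nm,c,a,b,onplane(d,*c,z))
# bore by ring at 417,236.5
print('bore',onplane(d,310+493/4.6,205+143/4.6,.06))
print('posts',[onplane(d,310+u/4.6,205+v/4.6,z) for u,v,z in[(144,155,.09),(135,248,.07),(131,331,.08)]])
print('rod',onplane(d,310+671/4.6,205+297/4.6,.13))
# heights
for y in np.arange(-.6,-.2,.03): 
    print(round(y,2),[round(world(d,*proj(d,[x,y,0.0]))[2],3) for x in np.arange(.3,.75,.05)])
print('ball',world(d,276,222)); s=snap('scene'); print(world(s,278,99),world(s,240,140))
E
```

```text
orange [453.73 270.01] 81 [448 266  13   9] [ 0.4773 -0.3833  0.13  ]
yellow/brass [416.82 236.02] 49 [411 231  12  11] [ 0.5813 -0.3138  0.06  ]
yellow/brass [342.63 234.16] 19 [337 233  12   4] [ 0.5883 -0.114   0.06  ]
yellow/brass [346.56 239.44] 9 [346 237   2   6] [ 0.5737 -0.1242  0.06  ]
yellow/brass [343.61 250.23] 31 [340 241   8  17] [ 0.5443 -0.1155  0.06  ]
yellow/brass [345.  256.5] 8 [345 253   1   8] [ 0.5272 -0.1188  0.06  ]
yellow/brass [340.94 271.33] 49 [337 261   9  19] [ 0.4876 -0.107   0.06  ]
yellow/brass [334.75 281.5 ] 4 [334 280   2   4] [ 0.4608 -0.0901  0.06  ]
yellow/brass [341.57 287.21] 28 [338 280   8  11] [ 0.4455 -0.1077  0.06  ]
yellow/brass [333. 290.] 5 [331 290   5   1] [ 0.4385 -0.085   0.06  ]
blue [340.64 238.55] 11 [339 237   4   4] [ 0.5694 -0.1061  0.09  ]
red [339.29 258.86] 7 [338 258   3   3] [ 0.5192 -0.1027  0.07  ]
red [376.32 298.3 ] 92 [370 293  13  11] [ 0.4145 -0.1963  0.07  ]
bore [ 0.5811 -0.3148  0.06  ]
posts [array([ 0.569 , -0.1078,  0.09  ]), array([ 0.5191, -0.1029,  0.07  ]), array([ 0.4699, -0.0988,  0.08  ])]
rod [ 0.4
[... 1868 characters left out ...]
 np.float64(0.003), np.float64(0.04), np.float64(0.056), np.float64(0.058), np.float64(0.001)]
-0.27 [np.float64(-0.703), np.float64(0.0), np.float64(0.005), np.float64(0.004), np.float64(0.0), np.float64(0.014), np.float64(0.003), np.float64(0.003), np.float64(0.003)]
-0.24 [np.float64(-0.699), np.float64(0.004), np.float64(0.005), np.float64(-0.001), np.float64(0.007), np.float64(0.003), np.float64(0.003), np.float64(0.004), np.float64(0.005)]
-0.21 [np.float64(-0.706), np.float64(0.003), np.float64(0.004), np.float64(0.001), np.float64(0.008), np.float64(0.001), np.float64(0.005), np.float64(0.002), np.float64(0.0)]
ball [0.5285 0.0382 0.4124]
[0.5227 0.0534 0.403 ] [0.6199 0.045  0.3161]
```

{"fn": "play_rows", "kwargs": {"commands": [{"grip": -1, "z": -0.03, "rz": 0.135}, {"grip": -1, "z": -0.03, "rz": 0.135}, {"x": 0.041, "y": -0.02}, {"x": 0.041, "y": -0.02}, {"x": 0.041, "y": -0.02}, {"x": 0.041, "y": -0.02}, {"x": 0.041, "y": -0.02}, {"x": 0.041, "y": -0.02}, {"x": 0.041, "y": -0.02}, {"x": 0.041, "y": -0.02}, {"x": 0.041, "y": -0.02}, {}]}}

```text
invalid input at $.commands[0]: expected keys grip, x, y, z, rx, ry, rz
```

```bash
python3 - <<'E'
from h import *
d=snap('wrist','w1.png'); s=env.observe(); print(s['time_s'],s['position'],s['tool_rot'],s['q'])
print(d['cam_to_world'])
print(wpix(d,[.581,-.314,.06]),wpix(d,[.478,-.388,.13]))
E
```

```text
1.0 [ 0.14712086 -0.52992686  0.20972061] [[ 9.63560963e-01  2.67488823e-01  3.31010922e-06]
 [ 2.67488822e-01 -9.63560962e-01  4.46300450e-05]
 [ 1.51275302e-05 -4.21183519e-05 -9.99999999e-01]] [-8.68204173e+01  2.18066232e+01  7.43360878e+01  3.33106389e-04
  8.38598317e+01 -1.23353446e+01]
[[ 2.67270254e-01 -9.19872015e-01 -2.87057639e-01  2.20939112e-01]
 [-9.63621610e-01 -2.55156053e-01 -7.95536388e-02 -5.08378000e-01]
 [-6.53282464e-05  2.97877266e-01 -9.54604175e-01  3.73320897e-01]
 [ 0.00000000e+00  0.00000000e+00  0.00000000e+00  1.00000000e+00]]
(np.float64(230.57871732539778), np.float64(-206.6402925259444)) (np.float64(256.1347754230657), np.float64(-191.17895732541268))
```

View pics/w1.png

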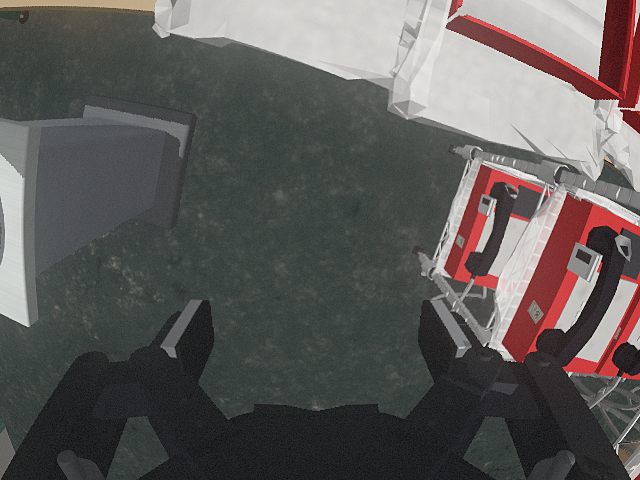

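All seven keys are required in each row (nothing moved).

{"fn": "play_rows", "kwargs": {"commands": [{"grip": -1, "x": 0, "y": 0, "z": -0.03, "rx": 0, "ry": 0, "rz": 0.135}, {"grip": -1, "x": 0, "y": 0, "z": -0.03, "rx": 0, "ry": 0, "rz": 0.135}, {"grip": -1, "x": 0.041, "y": -0.02, "z": 0, "rx": 0, "ry": 0, "rz": 0}, {"grip": -1, "x": 0.041, "y": -0.02, "z": 0, "rx": 0, "ry": 0, "rz": 0}, {"grip": -1, "x": 0.041, "y": -0.02, "z": 0, "rx": 0, "ry": 0, "rz": 0}, {"grip": -1, "x": 0.041, "y": -0.02, "z": 0, "rx": 0, "ry": 0, "rz": 0}, {"grip": -1, "x": 0.041, "y": -0.02, "z": 0, "rx": 0, "ry": 0, "rz": 0}, {"grip": -1, "x": 0.041, "y": -0.02, "z": 0, "rx": 0, "ry": 0, "rz": 0}, {"grip": -1, "x": 0.041, "y": -0.02, "z": 0, "rx": 0, "ry": 0, "rz": 0}, {"grip": -1, "x": 0.041, "y": -0.02, "z": 0, "rx": 0, "ry": 0, "rz": 0}, {"grip": -1, "x": 0.041, "y": -0.02, "z": 0, "rx": 0, "ry": 0, "rz": 0}, {"grip": -1, "x": 0, "y": 0, "z": 0, "rx": 0, "ry": 0, "rz": 0}]}}

```text
time_s: 2.5
position: [0.518, -0.348, 0.2691]
tool_rot: [[1.0, 0.004, -0.0], [0.004, -1.0, 0.001], [-0.0, -0.001, -1.0]]
ft_force: [-0.1, -0.4, 0.6]
grip_width: 0.0853
```

```bash
python3 - <<'E'
from h import *
d=snap('wrist','w2.png'); s=env.observe(); print(s['time_s'],s['position'],s['tool_rot'],s['q'])
print(d['cam_to_world'])
print(wpix(d,[.581,-.314,.06]),wpix(d,[.478,-.388,.13]))
E
```

```text
2.55 [ 0.5166874  -0.34896002  0.2692299 ] [[ 9.99995944e-01  2.78483756e-03 -5.97225593e-04]
 [ 2.78505294e-03 -9.99996057e-01  3.60104542e-04]
 [-5.96220405e-04 -3.61766386e-04 -9.99999757e-01]] [-4.48925982e+01  2.78960435e+01  5.46242291e+01 -9.61673598e-03
  9.75185307e+01  4.49465809e+01]
[[ 4.27192279e-03 -9.54547385e-01 -2.98028589e-01  5.94643660e-01]
 [-9.99990761e-01 -4.22019478e-03 -8.17060639e-04 -3.46439375e-01]
 [-4.77815600e-04  2.98029326e-01 -9.54556595e-01  4.32641660e-01]
 [ 0.00000000e+00  0.00000000e+00  0.00000000e+00  1.00000000e+00]]
(np.float64(283.11559741456216), np.float64(137.47833601233873)) (np.float64(362.620743322579), np.float64(260.5525790174403))
```

View pics/w2.png

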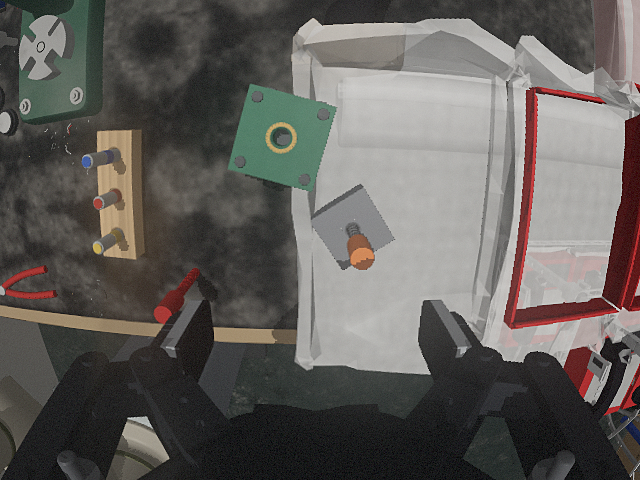

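```bash
python3 - <<'E'
from h import *
np.set_printoptions(precision=4,suppress=True)
d=snap('wrist'); im=d['color']
print(env.observe()['position'])
for nm,lo,hi in [('orange',(5,150,60),(18,255,255)),('brass',(19,90,80),(32,255,255)),('grn',(65,80,30),(90,255,255)),('red',(0,110,70),(6,255,255)),('blue',(100,100,60),(125,255,255))]:
    for c,a,b in blobs(mask(im,lo,hi),15):
        if b[1]<300 and 60<b[0]<420: print(nm,c,a,b)
cv2.imwrite('pics/w2a.png',cv2.resize(im[70:280,220:410],None,fx=2.8,fy=2.8,interpolation=cv2.INTER_CUBIC))
cv2.imwrite('pics/w2b.png',cv2.resize(im[120:270,70:160],None,fx=4,fy=4,interpolation=cv2.INTER_CUBIC))
m=mask(im,(19,90,80),(32,255,255)); m[:, :255]=0;m[:,310:]=0;m[160:]=0
p=cv2.findNonZero(m); (e)=cv2.fitEllipse(cv2.convexHull(p)); print(e, wplane(d,*e[0],.06))
E
```

```text
[ 0.5159 -0.3496  0.2695]
brass [279.21 135.74] 312 [264 121  31  31]
brass [115.4  234.24] 85 [107 229  14  15]
brass [ 95.97 247.38] 69 [ 92 243   9  10]
grn [83.31  9.03] 29 [79  6 11  7]
grn [262.73 135.86] 3684 [227  83  85 107]
grn [278.9  137.03] 114 [269 126  22  21]
red [ 96.55 202.55] 67 [ 93 198   8  10]
red [172.88 298.08] 845 [153 267  46  56]
blue [ 84.89 160.63] 75 [ 81 156   9  11]
((279.4465026855469, 135.87435913085938), (30.417043685913086, 30.595230102539062), 114.48294067382812) [ 0.5813 -0.3115  0.06  ]
```

View pics/w2a.png

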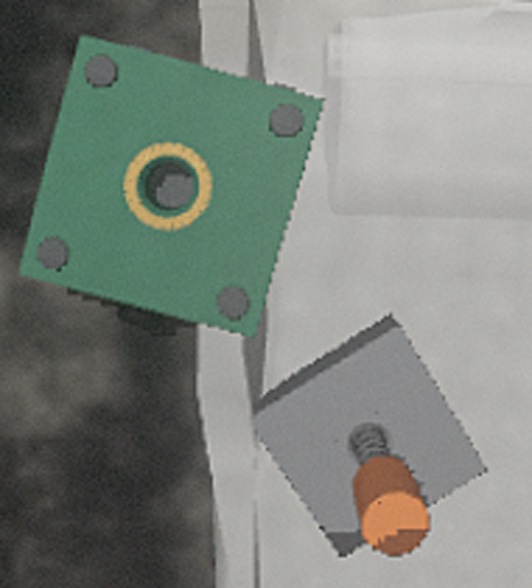

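View pics/w2b.png

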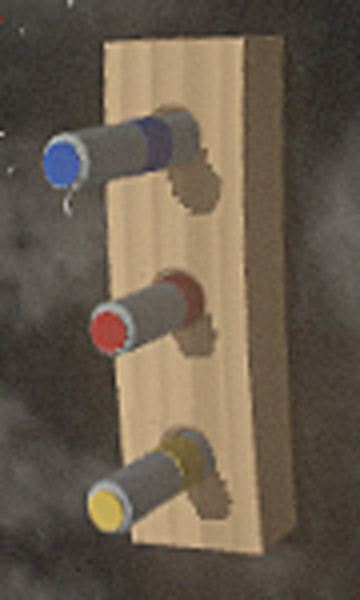

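```bash
python3 - <<'E'
from h import *
np.set_printoptions(precision=4,suppress=True)
d=snap('wrist'); print(env.observe()['position'],env.observe()['time_s'])
W=lambda u,v,z:wplane(d,220+u/2.8-.3,70+v/2.8-.3,z)[:2]
print('rodtop',W(396,523,.13),'rodbase',W(369,440,.04))
print('stand c',W(256,412,.04),W(487,470,.04),(W(395,318,.04)+W(343,554,.04))/2,(W(256,412,.04)+W(487,470,.04))/2)
V=lambda u,v,z:wplane(d,70+u/4-.3,120+v/4-.3,z)[:2]
print('posts B,R,Y',V(65,162,.09),V(110,331,.07),V(108,507,.08))
print('floor', [ (z,W(176,190,z)) for z in(.02,.03,.04)], 'ring',W(168,186,.06))
print('rack corners',V(105,42,.03),V(243,38,.03),V(262,553,.03),V(132,545,.03))
E
```

```text
[ 0.5154 -0.35    0.2697] 2.65
rodtop [ 0.4793 -0.3882] rodbase [ 0.4806 -0.388 ]
stand c [ 0.4919 -0.3435] [ 0.4682 -0.4362] [ 0.4808 -0.3878] [ 0.4801 -0.3899]
posts B,R,Y [ 0.5689 -0.1065] [ 0.5187 -0.1021] [ 0.4697 -0.0988]
floor [(0.02, array([ 0.5773, -0.3119])), (0.03, array([ 0.5777, -0.3127])), (0.04, array([ 0.5781, -0.3136]))] ring [ 0.5803 -0.3125]
rack corners [ 0.6004 -0.0831] [ 0.5967 -0.133 ] [ 0.4376 -0.1209] [ 0.4393 -0.0706]
```

{"fn": "play_rows", "kwargs": {"commands": [{"grip": -1, "x": -0.018, "y": 0.019, "z": 0.02, "rx": 0, "ry": 0, "rz": 0}, {"grip": -1, "x": -0.018, "y": 0.019, "z": 0.03, "rx": 0, "ry": 0, "rz": 0}, {"grip": -1, "x": 0, "y": 0, "z": 0.04, "rx": 0, "ry": 0, "rz": 0}, {"grip": -1, "x": 0, "y": 0, "z": 0.03, "rx": 0, "ry": 0, "rz": 0}, {"grip": -1, "x": 0, "y": 0, "z": 0.03, "rx": 0, "ry": 0, "rz": 0}, {"grip": -1, "x": 0, "y": 0, "z": 0.015, "rx": 0, "ry": 0, "rz": 0}, {"grip": -1, "x": 0, "y": 0, "z": 0, "rx": 0, "ry": 0, "rz": 0}]}}

```text
time_s: 3.52
position: [0.4794, -0.388, 0.1045]
tool_rot: [[1.0, -0.0, -0.001], [-0.0, -1.0, 0.001], [-0.001, -0.001, -1.0]]
ft_force: [-0.1, -0.4, 0.6]
grip_width: 0.0856
```

```bash
python3 - <<'E'
from h import *
np.set_printoptions(precision=4,suppress=True)
d=snap('wrist','w3.png');s=env.observe(); print(s['position'],s['time_s'],s['tool_rot'][:,0],s['ft_force'])
E
```

```text
[ 0.4799 -0.3882  0.1055] 3.575 [1.     0.0002 0.0005] [-0.1441 -0.6716  0.6013]
```

View pics/w3.png

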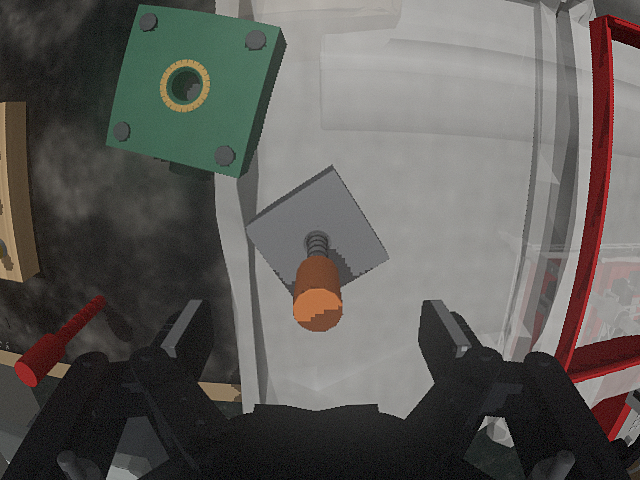

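{"fn": "play_rows", "kwargs": {"squeeze": 45, "commands": [{"grip": 1, "x": 0, "y": 0, "z": 0, "rx": 0, "ry": 0, "rz": 0}, {"grip": 1, "x": 0, "y": 0, "z": 0, "rx": 0, "ry": 0, "rz": 0}, {"grip": 1, "x": 0, "y": 0, "z": 0, "rx": 0, "ry": 0, "rz": 0}, {"grip": 1, "x": 0, "y": 0, "z": 0, "rx": 0, "ry": 0, "rz": 0}, {"grip": 1, "x": 0, "y": 0, "z": 0, "rx": 0, "ry": 0, "rz": 0}, {"grip": 1, "x": 0, "y": 0, "z": 0, "rx": 0, "ry": 0, "rz": 0}, {"grip": 1, "x": 0, "y": 0, "z": 0, "rx": 0, "ry": 0, "rz": 0}, {"grip": 1, "x": 0, "y": 0, "z": 0, "rx": 0, "ry": 0, "rz": 0}]}}

```text
time_s: 4.58
position: [0.4802, -0.3878, 0.1051]
tool_rot: [[1.0, 0.001, 0.001], [0.001, -1.0, -0.001], [0.001, 0.001, -1.0]]
ft_force: [-0.2, 0.5, 4.8]
grip_width: 0.017
```

```bash
python3 - <<'E'
from h import *
np.set_printoptions(precision=4,suppress=True)
d=snap('wrist','w4.png');s=env.observe(); print(s['position'],s['time_s'],s['tool_rot'],s['ft_force'],s['grip_width'],s['wrist_torque'])
p=wpix(d,[.5808,-.3125,.06]);print(p)
E
```

```text
[ 0.4802 -0.3878  0.1051] 4.625 [[ 1.      0.0008  0.0006]
 [ 0.0008 -1.     -0.0006]
 [ 0.0006  0.0006 -1.    ]] [0.1702 0.0533 5.4956] 0.01746152515691397 [0.1047 0.0115 0.0354]
(np.float64(186.09975284266005), np.float64(87.31902551171999))
```

View pics/w4.png

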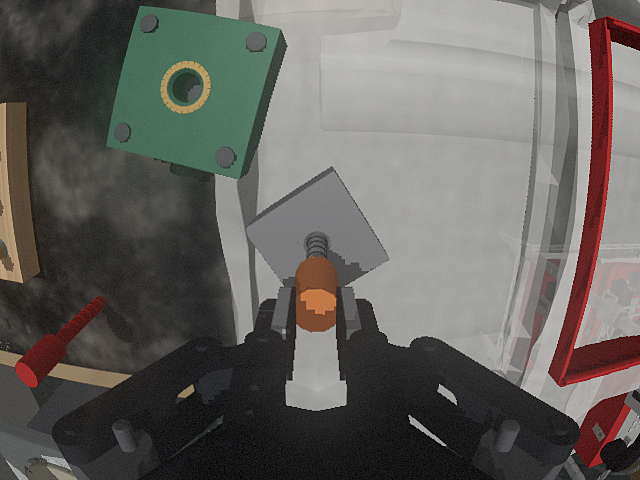

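{"fn": "play_rows", "kwargs": {"commands": [{"grip": 1, "x": 0, "y": 0, "z": -0.01, "rx": 0, "ry": 0, "rz": 0}, {"grip": 1, "x": 0, "y": 0, "z": -0.015, "rx": 0, "ry": 0, "rz": 0}, {"grip": 1, "x": 0, "y": 0, "z": -0.02, "rx": 0, "ry": 0, "rz": 0}, {"grip": 1, "x": 0, "y": 0, "z": -0.03, "rx": 0, "ry": 0, "rz": 0}, {"grip": 1, "x": 0, "y": 0, "z": -0.02, "rx": 0, "ry": 0, "rz": 0}, {"grip": 1, "x": 0, "y": 0, "z": 0, "rx": 0, "ry": 0, "rz": 0}, {"grip": 1, "x": 0, "y": 0, "z": 0, "rx": 0, "ry": 0, "rz": 0}]}}

```text
time_s: 5.5
position: [0.4797, -0.3874, 0.1989]
tool_rot: [[1.0, 0.001, -0.001], [0.001, -1.0, 0.001], [-0.001, -0.001, -1.0]]
ft_force: [1.3, -0.0, -0.6]
grip_width: 0.017
```

```bash
python3 - <<'E'
from h import *
np.set_printoptions(precision=4,suppress=True)
d=snap('wrist','w5.png');s=env.observe(); print(s['position'],s['time_s'],s['ft_force'],s['grip_width'],s['wrist_torque'])
p=wpix(d,[.5808,-.3125,.06]);print(p)
print('tip expected',wpix(d,s['position']-[0,0,.095]))
e=snap('scene','s5.png');t=snap('top')
cv2.imwrite('pics/s5c.png',cv2.resize(e['color'][100:260,320:460],None,fx=3.7,fy=3.7,interpolation=cv2.INTER_CUBIC))
E
```

```text
[ 0.4797 -0.3873  0.1987] 5.55 [ 0.0468 -0.3599 -1.5333] 0.016756542613573722 [0.0113 0.0171 0.0161]
(np.float64(225.24436868717686), np.float64(96.33931827998609))
tip expected (np.float64(317.38921020929234), np.float64(230.65047464313236))
```

View pics/w5.png

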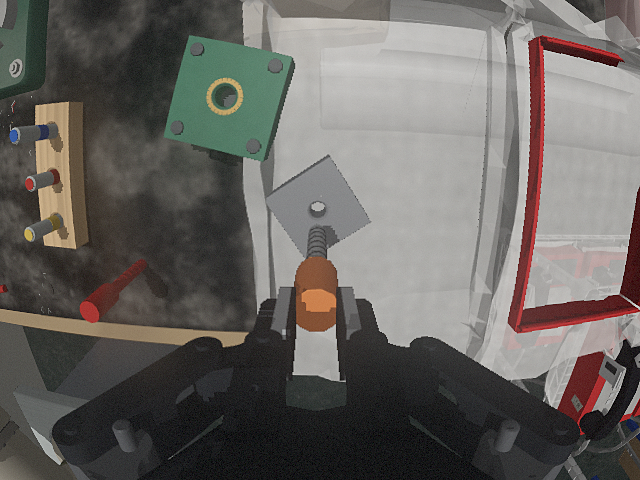

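View pics/s5c.png

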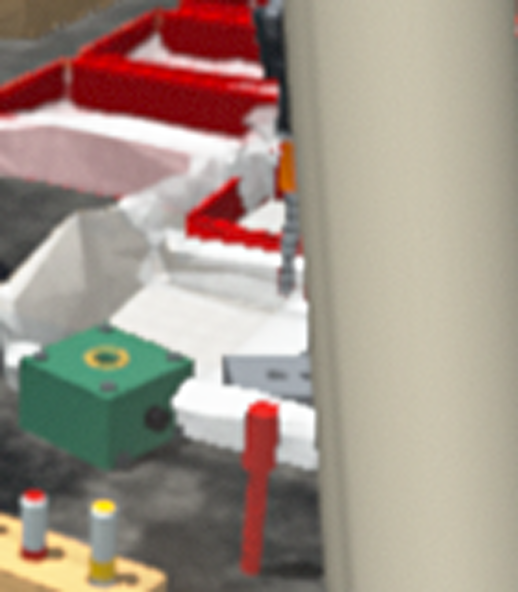

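```bash
python3 - <<'E'
from h import *
np.set_printoptions(precision=4,suppress=True)
d=snap('wrist');im=d['color'];s=env.observe();print(s['position'],s['time_s'])
m=mask(im,(19,90,80),(32,255,255)); m[:, :200]=0;m[:,255:]=0;m[130:]=0;m[:60]=0
e=cv2.fitEllipse(cv2.convexHull(cv2.findNonZero(m))); print(e, wplane(d,*e[0],.06))
cv2.imwrite('pics/w5c.png',cv2.resize(im[190:350,270:370],None,fx=5,fy=5,interpolation=cv2.INTER_CUBIC))
print('hole',wplane(d,317.5,209,.04))
E
```

```text
[ 0.4798 -0.3875  0.1989] 5.7
((224.16937255859375, 96.01085662841797), (35.57063674926758, 37.23509979248047), 41.79990768432617) [ 0.5811 -0.3117  0.06  ]
hole [ 0.481  -0.3876  0.04  ]
```

View pics/w5c.png

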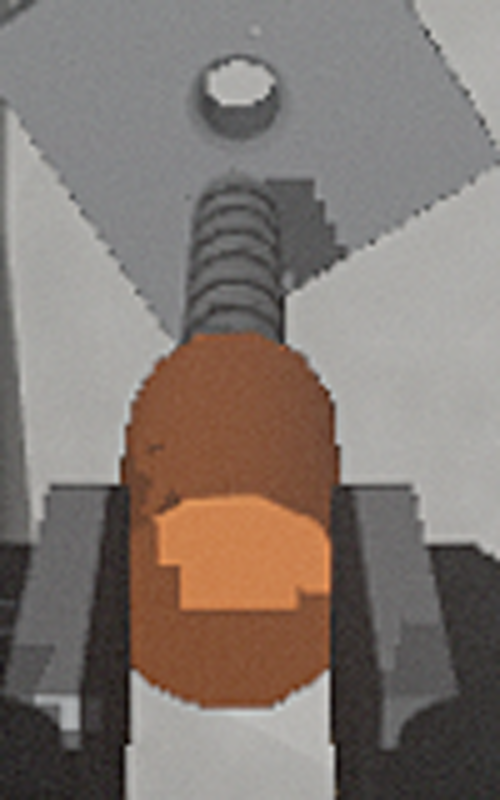

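{"fn": "play_rows", "kwargs": {"commands": [{"grip": 1, "x": 0.0253, "y": -0.019, "z": 0, "rx": 0, "ry": 0, "rz": 0}, {"grip": 1, "x": 0.0253, "y": -0.019, "z": 0, "rx": 0, "ry": 0, "rz": 0}, {"grip": 1, "x": 0.0253, "y": -0.019, "z": 0.005, "rx": 0, "ry": 0, "rz": 0}, {"grip": 1, "x": 0.0253, "y": -0.0185, "z": 0.005, "rx": 0, "ry": 0, "rz": 0}, {"grip": 1, "x": 0, "y": 0, "z": 0.005, "rx": 0, "ry": 0, "rz": 0}, {"grip": 1, "x": 0, "y": 0, "z": 0, "rx": 0, "ry": 0, "rz": 0}, {"grip": 1, "x": 0, "y": 0, "z": 0, "rx": 0, "ry": 0, "rz": 0}]}}

```text
time_s: 6.58
position: [0.5806, -0.3128, 0.1849]
tool_rot: [[1.0, -0.0, -0.0], [-0.0, -1.0, -0.0], [-0.0, 0.0, -1.0]]
ft_force: [0.6, -0.3, -0.3]
grip_width: 0.017
```

```bash
python3 - <<'E'
from h import *
np.set_printoptions(precision=4,suppress=True)
d=snap('wrist');im=d['color'];s=env.observe();print(s['position'],s['time_s'],s['ft_force'],s['grip_width'])
p=s['position'];print('tip px',wpix(d,p-[0,0,.095]),'proj',wpix(d,[p[0],p[1],.06]))
cv2.imwrite('pics/w6.png',cv2.resize(im[150:350,240:400],None,fx=3,fy=3,interpolation=cv2.INTER_CUBIC))
m=mask(im,(19,90,80),(32,255,255)); m[:, :270]=0;m[:,370:]=0;m[300:]=0;m[:120]=0
e=cv2.fitEllipse(cv2.convexHull(cv2.findNonZero(m))); print(e, wplane(d,*e[0],.06))
E
```

```text
[ 0.5806 -0.3128  0.1851] 6.625 [ 1.3279  0.2482 -1.7072] 0.017226053931640083
tip px (np.float64(317.3256359281178), np.float64(230.81672885304283)) proj (np.float64(317.146584310617), np.float64(220.1916428310766))
((316.2493591308594, 237.7782745361328), (44.49472427368164, 77.34379577636719), 176.90406799316406) [ 0.5658 -0.3121  0.06  ]
```

View pics/w6.png

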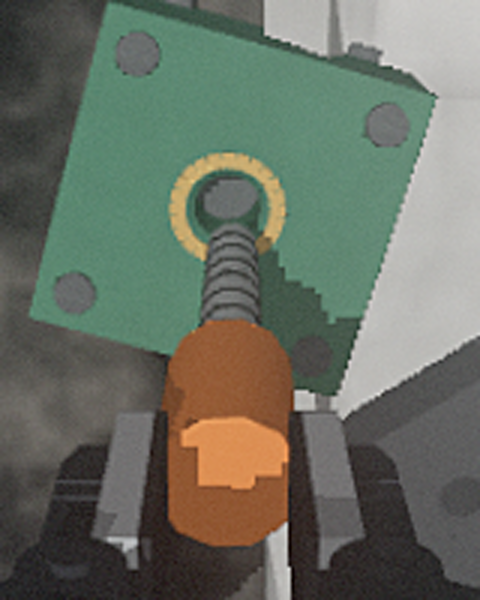

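{"fn": "play_rows", "kwargs": {"commands": [{"grip": 1, "x": 0, "y": -0.0007, "z": 0.01, "rx": 0, "ry": 0, "rz": 0}, {"grip": 1, "x": 0, "y": 0, "z": 0.01, "rx": 0, "ry": 0, "rz": 0}, {"grip": 1, "x": 0, "y": 0, "z": 0.008, "rx": 0, "ry": 0, "rz": 0}, {"grip": 1, "x": 0, "y": 0, "z": 0.008, "rx": 0, "ry": 0, "rz": 0}, {"grip": 1, "x": 0, "y": 0, "z": 0.005, "rx": 0, "ry": 0, "rz": 0}, {"grip": 1, "x": 0, "y": 0, "z": 0, "rx": 0, "ry": 0, "rz": 0}]}}

```text
time_s: 7.38
position: [0.5811, -0.3113, 0.1434]
tool_rot: [[1.0, 0.001, -0.0], [0.001, -1.0, 0.0], [-0.0, -0.0, -1.0]]
ft_force: [-0.1, -0.4, -1.1]
grip_width: 0.017
```

{"fn": "play_rows", "kwargs": {"commands": [{"grip": 1, "x": 0, "y": 0, "z": 0.0015, "rx": 0, "ry": 0, "rz": 0}, {"grip": 1, "x": 0, "y": 0, "z": 0.0015, "rx": 0, "ry": 0, "rz": 0}, {"grip": 1, "x": 0, "y": 0, "z": 0.0015, "rx": 0, "ry": 0, "rz": 0}]}}

```text
time_s: 7.75
position: [0.5812, -0.3114, 0.1392]
tool_rot: [[1.0, 0.001, 0.0], [0.001, -1.0, -0.0], [0.0, 0.0, -1.0]]
ft_force: [-0.1, 0.3, -0.7]
grip_width: 0.0171
```

{"fn": "play_rows", "kwargs": {"commands": [{"grip": 1, "x": 0, "y": 0, "z": 0.0015, "rx": 0, "ry": 0, "rz": 0}, {"grip": 1, "x": 0, "y": 0, "z": 0.0015, "rx": 0, "ry": 0, "rz": 0}]}}

```text
time_s: 8.0
position: [0.5811, -0.3114, 0.1361]
tool_rot: [[1.0, 0.001, 0.0], [0.001, -1.0, 0.0], [0.0, -0.0, -1.0]]
ft_force: [0.1, 0.5, -1.0]
grip_width: 0.017
```

{"fn": "play_rows", "kwargs": {"commands": [{"grip": 1, "x": 0, "y": 0, "z": 0.001, "rx": 0, "ry": 0, "rz": 0}, {"grip": 1, "x": 0, "y": 0, "z": 0.001, "rx": 0, "ry": 0, "rz": 0}]}}

```text
time_s: 8.25
position: [0.5812, -0.3114, 0.1342]
tool_rot: [[1.0, 0.001, 0.0], [0.001, -1.0, 0.0], [0.0, -0.0, -1.0]]
ft_force: [-0.7, -0.6, -0.8]
grip_width: 0.0168
```

One call at a time from here, still slow.

{"fn": "play_rows", "kwargs": {"commands": [{"grip": 1, "x": 0, "y": 0, "z": 0.0012, "rx": 0, "ry": 0, "rz": 0}, {"grip": 1, "x": 0, "y": 0, "z": 0.0012, "rx": 0, "ry": 0, "rz": 0}]}}

```text
time_s: 8.5
position: [0.5817, -0.3117, 0.133]
tool_rot: [[1.0, 0.001, 0.002], [0.001, -1.0, -0.001], [0.002, 0.001, -1.0]]
ft_force: [0.0, -0.2, 8.8]
grip_width: 0.0169
```

{"fn": "play_rows", "kwargs": {"commands": [{"grip": 1, "x": 0, "y": 0, "z": -0.0003, "rx": 0, "ry": 0, "rz": 0}, {"grip": 1, "x": 0, "y": 0, "z": 0, "rx": 0, "ry": 0, "rz": 0}, {"grip": 1, "x": 0, "y": 0, "z": 0, "rx": 0, "ry": 0, "rz": 0}, {"grip": 1, "x": 0, "y": 0, "z": 0, "rx": 0, "ry": 0, "rz": 0}]}}

```text
time_s: 9.0
position: [0.5815, -0.3117, 0.133]
tool_rot: [[1.0, 0.001, 0.002], [0.001, -1.0, -0.001], [0.002, 0.001, -1.0]]
ft_force: [1.3, 0.1, 5.5]
grip_width: 0.0171
```

```bash
python3 - <<'E'
from h import *
np.set_printoptions(precision=4,suppress=True)
d=snap('wrist');im=d['color'];s=env.observe();print(s['position'],s['time_s'],s['ft_force'],s['grip_width'])
cv2.imwrite('pics/w7.png',cv2.resize(im[150:350,240:400],None,fx=3,fy=3,interpolation=cv2.INTER_CUBIC))
E
```

```text
[ 0.5815 -0.3117  0.133 ] 9.05 [0.5976 0.2243 5.742 ] 0.017071467640329286
```

View pics/w7.png

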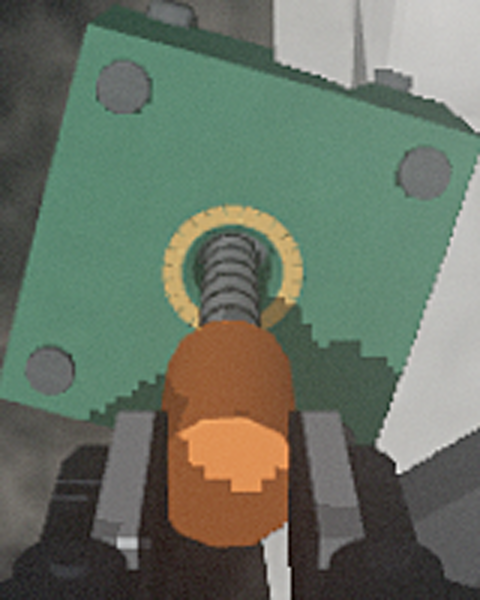

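{"fn": "play_rows", "kwargs": {"commands": [{"grip": 1, "x": 0, "y": 0, "z": -0.005, "rx": 0, "ry": 0, "rz": 0}, {"grip": 1, "x": 0, "y": 0, "z": -0.015, "rx": 0, "ry": 0, "rz": 0}, {"grip": 1, "x": 0, "y": 0, "z": -0.025, "rx": 0, "ry": 0, "rz": 0}, {"grip": 1, "x": 0, "y": 0, "z": -0.02, "rx": 0, "ry": 0, "rz": 0}, {"grip": 1, "x": -0.0253, "y": 0.019, "z": 0, "rx": 0, "ry": 0, "rz": 0}, {"grip": 1, "x": -0.0253, "y": 0.019, "z": 0, "rx": 0, "ry": 0, "rz": 0}, {"grip": 1, "x": -0.0253, "y": 0.019, "z": 0.015, "rx": 0, "ry": 0, "rz": 0}, {"grip": 1, "x": -0.0253, "y": 0.0195, "z": 0.025, "rx": 0, "ry": 0, "rz": 0}, {"grip": 1, "x": 0, "y": 0, "z": 0, "rx": 0, "ry": 0, "rz": 0}, {"grip": 1, "x": 0, "y": 0, "z": 0, "rx": 0, "ry": 0, "rz": 0}]}}

```text
time_s: 10.3
position: [0.4806, -0.388, 0.1582]
tool_rot: [[1.0, 0.001, 0.001], [0.001, -1.0, -0.001], [0.001, 0.001, -1.0]]
ft_force: [0.4, 0.2, -0.3]
grip_width: 0.0171
```

```bash
python3 - <<'E'
from h import *
np.set_printoptions(precision=4,suppress=True)
d=snap('wrist');im=d['color'];s=env.observe();print(s['position'],s['time_s'],s['ft_force'],s['grip_width'],s['tool_rot'])
p=s['position'];print('proj',wpix(d,[p[0],p[1],.04]),'tip',wpix(d,p-[0,0,.095]),'ring',wpix(d,[.5813,-.3115,.06]))
cv2.imwrite('pics/w8.png',cv2.resize(im[150:350,240:400],None,fx=3,fy=3,interpolation=cv2.INTER_CUBIC))
# floor depth by range in the bore
T=d['cam_to_world'];f=focal(d)
u0,v0=wpix(d,[.5813,-.3115,.06])
out=[]
for v in range(int(v0)-10,int(v0)+11,2):
  row=[]
  for u in range(int(u0)-10,int(u0)+11,2):
    a=np.array([u-d['cx'],v-d['cy']]);r=np.hypot(*a);th=r/f;z=d['range_z'][v,u]
    c=np.array([*(a/r*np.tan(th)*z),z,1]);row.append(int(round((T@c)[2]*1000)))
  print(row)
E
```

```text
[ 0.4809 -0.3879  0.1583] 10.35 [-0.2805  0.1562 -0.4085] 0.01719342269981117 [[ 1.      0.0015  0.0014]
 [ 0.0015 -1.     -0.0013]
 [ 0.0014  0.0013 -1.    ]]
proj (np.float64(316.8667075656923), np.float64(222.27310416298397)) tip (np.float64(317.0042176802472), np.float64(230.64726117913136)) ring (np.float64(209.2920113338963), np.float64(93.73187253251407))
[60, 59, 59, 56, 59, 53, 51, 49, 49, 59, 59]
[59, 322, 58, 56, 49, 46, 44, 41, 38, 36, 58]
[57, 59, 54, 50, 47, 42, 37, 38, 37, 38, 38]
[59, 55, 52, 44, 42, 322, 37, 39, 38, 37, 37]
[59, 52, 48, 43, 37, 38, 38, 38, 39, 37, 37]
[56, 51, 47, 41, 38, 37, 36, 36, 37, 38, 36]
[57, 50, 44, 42, 36, 37, 38, 38, 38, 37, 36]
[56, 52, 46, 41, 39, 38, 38, 37, 37, 38, 37]
[57, 52, 49, 42, 37, 37, 37, 37, 37, 36, 38]
[58, 53, 51, 46, 37, 36, 35, 38, 38, 37, 37]
[59, 57, 53, 48, 40, 37, 37, 37, 38, 37, 58]
```

View pics/w8.png

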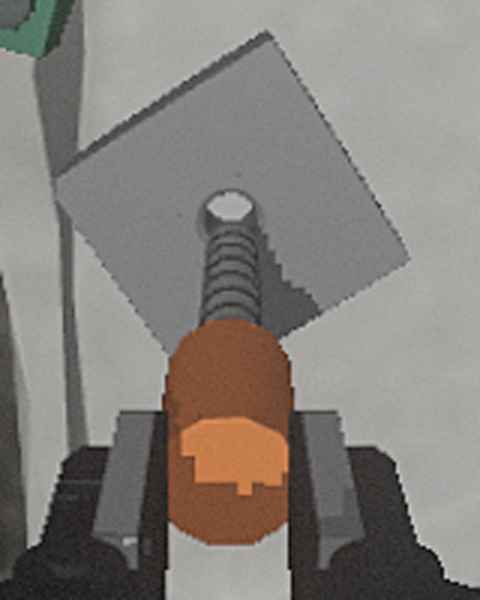

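{"fn": "play_rows", "kwargs": {"commands": [{"grip": 1, "x": -0.0006, "y": 0, "z": 0.01, "rx": 0, "ry": 0, "rz": 0}, {"grip": 1, "x": 0, "y": 0, "z": 0.01, "rx": 0, "ry": 0, "rz": 0}, {"grip": 1, "x": 0, "y": 0, "z": 0.005, "rx": 0, "ry": 0, "rz": 0}, {"grip": 1, "x": 0, "y": 0, "z": 0.004, "rx": 0, "ry": 0, "rz": 0}, {"grip": 1, "x": 0, "y": 0, "z": 0, "rx": 0, "ry": 0, "rz": 0}]}}

```text
time_s: 10.98
position: [0.4794, -0.3879, 0.1279]
tool_rot: [[1.0, 0.001, -0.0], [0.001, -1.0, 0.0], [-0.0, -0.0, -1.0]]
ft_force: [0.8, 0.3, -0.9]
grip_width: 0.0172
```

{"fn": "play_rows", "kwargs": {"commands": [{"grip": 1, "x": 0.0004, "y": 0, "z": 0.006, "rx": 0, "ry": 0, "rz": 0}, {"grip": 1, "x": 0, "y": 0, "z": 0.006, "rx": 0, "ry": 0, "rz": 0}, {"grip": 1, "x": 0, "y": 0, "z": 0.006, "rx": 0, "ry": 0, "rz": 0}, {"grip": 1, "x": 0, "y": 0, "z": 0.003, "rx": 0, "ry": 0, "rz": 0}, {"grip": 1, "x": 0, "y": 0, "z": 0.001, "rx": 0, "ry": 0, "rz": 0}, {"grip": 1, "x": 0, "y": 0, "z": 0, "rx": 0, "ry": 0, "rz": 0}]}}

```text
time_s: 11.72
position: [0.4798, -0.388, 0.1062]
tool_rot: [[1.0, 0.001, 0.0], [0.001, -1.0, -0.0], [0.0, 0.0, -1.0]]
ft_force: [0.2, -0.3, -2.3]
grip_width: 0.0169
```

{"fn": "play_rows", "kwargs": {"commands": [{"grip": 1, "x": 0, "y": 0, "z": 0.0008, "rx": 0, "ry": 0, "rz": 0}, {"grip": 0.3, "x": 0, "y": 0, "z": 0, "rx": 0, "ry": 0, "rz": 0}, {"grip": -0.3, "x": 0, "y": 0, "z": 0, "rx": 0, "ry": 0, "rz": 0}, {"grip": -0.5, "x": 0, "y": 0, "z": 0, "rx": 0, "ry": 0, "rz": 0}, {"grip": -0.5, "x": 0, "y": 0, "z": 0, "rx": 0, "ry": 0, "rz": 0}, {"grip": -0.5, "x": 0, "y": 0, "z": 0, "rx": 0, "ry": 0, "rz": 0}]}}

```text
time_s: 12.48
position: [0.4798, -0.388, 0.1053]
tool_rot: [[1.0, 0.001, 0.0], [0.001, -1.0, 0.0], [0.0, -0.0, -1.0]]
ft_force: [-0.7, -0.0, 0.3]
grip_width: 0.0642
```

```bash
python3 - <<'E'
from h import *
np.set_printoptions(precision=4,suppress=True)
d=snap('wrist','w9.png');s=env.observe();print(s['position'],s['time_s'],s['ft_force'],s['grip_width'])
E
```

```text
[ 0.4798 -0.388   0.1053] 12.525 [ 0.1539 -0.6533 -0.1116] 0.06404573600949856
```

View pics/w9.png

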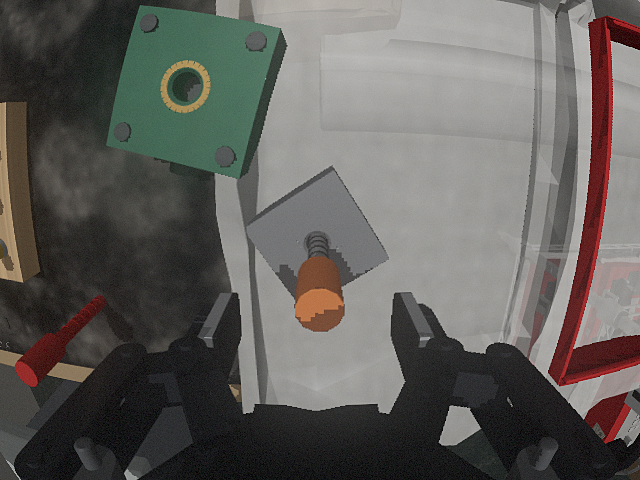

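{"fn": "play_rows", "kwargs": {"commands": [{"grip": -0.5, "x": 0, "y": 0, "z": -0.03, "rx": 0, "ry": 0, "rz": 0}, {"grip": -0.5, "x": 0, "y": 0, "z": -0.045, "rx": 0, "ry": 0, "rz": 0}, {"grip": -0.5, "x": 0, "y": 0, "z": -0.035, "rx": 0, "ry": 0, "rz": 0}, {"grip": -0.5, "x": 0.01, "y": -0.05, "z": 0, "rx": 0, "ry": 0, "rz": 0}, {"grip": -0.5, "x": 0.01, "y": -0.05, "z": 0, "rx": 0, "ry": 0, "rz": 0}, {"grip": -0.5, "x": 0.01, "y": -0.05, "z": 0, "rx": 0, "ry": 0, "rz": 0}, {"grip": -0.5, "x": 0.009, "y": -0.05, "z": 0, "rx": 0, "ry": 0, "rz": 0}, {"grip": -0.5, "x": 0, "y": -0.026, "z": 0, "rx": 0, "ry": 0, "rz": 0}, {"grip": -0.5, "x": 0, "y": 0, "z": 0, "rx": 0, "ry": 0, "rz": 0}, {"grip": -0.5, "x": 0, "y": 0, "z": 0, "rx": 0, "ry": 0, "rz": 0}]}}

```text
time_s: 13.78
position: [0.5187, -0.1628, 0.2153]
tool_rot: [[1.0, 0.0, 0.0], [0.0, -1.0, -0.0], [0.0, 0.0, -1.0]]
ft_force: [0.4, -1.1, -0.4]
grip_width: 0.0641
```

```bash
python3 - <<'E'
from h import *
np.set_printoptions(precision=4,suppress=True)
d=snap('wrist','w10.png');s=env.observe();print(s['position'],s['time_s'],s['tool_rot'],s['q'])
snap('scene','s10.png')
print([wpix(d,P) for P in([.5187,-.1021,.07],[.5187,-.1021,.03])])
E
```

```text
[ 0.5186 -0.163   0.2152] 13.825 [[ 1.     -0.0003 -0.0001]
 [-0.0003 -1.     -0.0002]
 [-0.0001  0.0002 -1.    ]] [-29.9251  20.9396  74.7686  -0.0125  84.2882  60.0939]
[(np.float64(246.9101361920143), np.float64(214.38522866233103)), (np.float64(254.1967401613898), np.float64(204.4167152712855))]
```

View pics/w10.png

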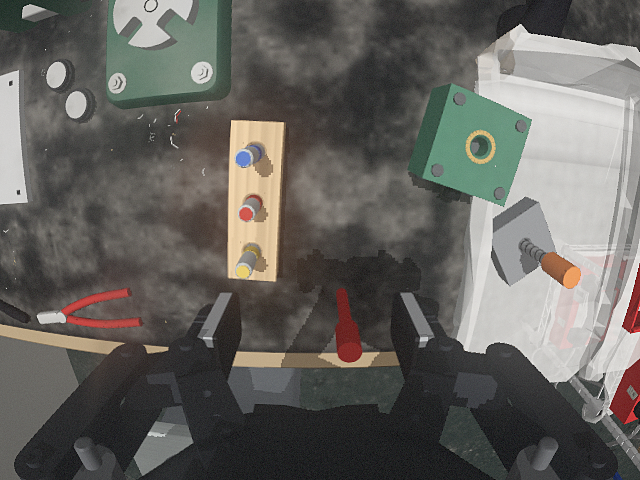

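View pics/s10.png

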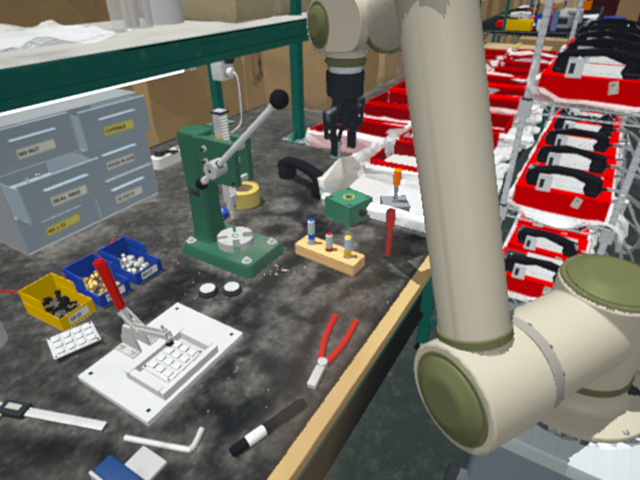

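```bash
python3 - <<'E'
from h import *
np.set_printoptions(precision=3,suppress=True)
d=snap('scene')
for p in [(318,25),(308,25),(330,48),(345,70),(328,85),(332,110),(362,85),(278,99),(270,100),(290,95),(280,108)]: print(p,world(d,*p))
w=snap('wrist');im=w['color']
cv2.imwrite('pics/w10c.png',cv2.resize(im[110:290,215:300],None,fx=5,fy=3.3,interpolation=cv2.INTER_CUBIC) if 0 else cv2.resize(im[110:290,215:300],None,fx=3.3,fy=3.3,interpolation=cv2.INTER_CUBIC))
for nm,lo,hi,z in [('red',(0,110,70),(6,255,255),.07),('blue',(100,100,60),(125,255,255),.09),('yel',(22,120,80),(32,255,255),.08)]:
    for c,a,b in blobs(mask(im,lo,hi),15):
        if 230<c[0]<285 and 120<c[1]<285: print(nm,c,a,b,wplane(w,*c,z))
E
```

```text
(318, 25) [ 0.536 -0.094  0.497]
(308, 25) [ 0.57  -0.114  0.494]
(330, 48) [ 0.508 -0.089  0.462]
(345, 70) [ 0.503 -0.136  0.418]
(328, 85) [ 0.536 -0.13   0.388]
(332, 110) [ 0.517 -0.112  0.347]
(362, 85) [ 0.48  -0.164  0.388]
(278, 99) [0.523 0.053 0.403]
(270, 100) [0.539 0.053 0.399]
(290, 95) [ 1.342 -1.152  0.062]
(280, 108) [0.523 0.048 0.387]
red [255.85 198.22] 46 [248 195  14  12] [ 0.533 -0.111  0.07 ]
red [245.04 213.58] 136 [239 207  13  14] [ 0.519 -0.101  0.07 ]
blue [242.31 158.31] 157 [236 152  14  14] [ 0.569 -0.104  0.09 ]
yel [248.75 248.54] 28 [243 246  12   7] [ 0.491 -0.104  0.08 ]
yel [242.32 271.37] 117 [236 266  13  12] [ 0.469 -0.097  0.08 ]
```

View pics/w10c.png

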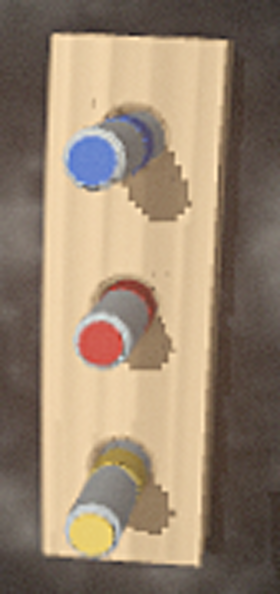

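{"fn": "play_rows", "kwargs": {"commands": [{"grip": -0.5, "x": 0, "y": -0.02, "z": 0.01, "rx": 0, "ry": 0, "rz": 0}, {"grip": -0.5, "x": 0, "y": -0.02, "z": 0.02, "rx": 0, "ry": 0, "rz": 0}, {"grip": -0.5, "x": 0, "y": -0.0217, "z": 0.025, "rx": 0, "ry": 0, "rz": 0}, {"grip": -0.5, "x": 0, "y": 0, "z": 0.03, "rx": 0, "ry": 0, "rz": 0}, {"grip": -0.5, "x": 0, "y": 0, "z": 0.02, "rx": 0, "ry": 0, "rz": 0}, {"grip": -0.5, "x": 0, "y": 0, "z": 0, "rx": 0, "ry": 0, "rz": 0}, {"grip": -0.5, "x": 0, "y": 0, "z": 0, "rx": 0, "ry": 0, "rz": 0}]}}

```text
time_s: 14.85
position: [0.5189, -0.1, 0.111]
tool_rot: [[1.0, 0.001, 0.001], [0.001, -1.0, -0.0], [0.001, 0.0, -1.0]]
ft_force: [-0.9, -0.2, 0.6]
grip_width: 0.0641
```

```bash
python3 - <<'E'
from h import *
np.set_printoptions(precision=4,suppress=True)
w=snap('wrist','w11.png');s=env.observe();print(s['position'],s['time_s']);im=w['color']
snap('scene','s11.png')
for nm,lo,hi,z in [('red',(0,110,70),(6,255,255),.07),('blue',(100,100,60),(125,255,255),.09),('yel',(22,120,80),(32,255,255),.08)]:
    for c,a,b in blobs(mask(im,lo,hi),30):
        if 280<c[0]<355 and 120<c[1]<350: print(nm,c,a,b,wplane(w,*c,z))
E
```

```text
[ 0.519  -0.1002  0.1112] 14.9
red [317.98 227.29] 102 [307 223  23  14] [ 0.537  -0.1001  0.07  ]
red [318.97 255.98] 291 [310 247  19  19] [ 0.5195 -0.1007  0.07  ]
blue [326.97 176.17] 406 [316 165  23  23] [ 0.5693 -0.1044  0.09  ]
yel [312.62 337.27] 232 [304 330  18  16] [ 0.4696 -0.0969  0.08  ]
```

View pics/w11.png

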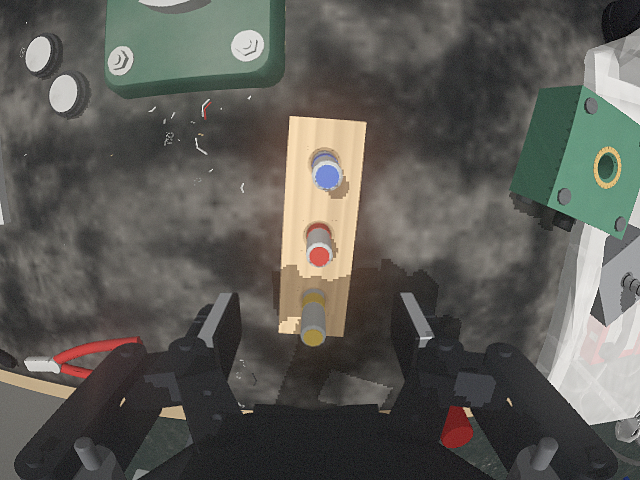

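View pics/s11.png

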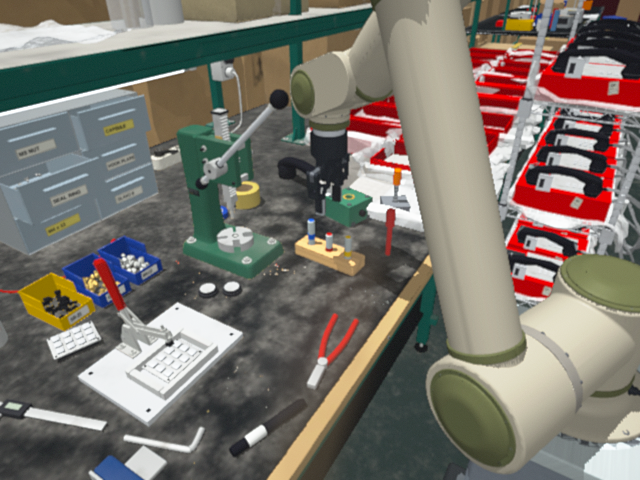

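```bash
python3 - <<'E'
from h import *
np.set_printoptions(precision=3,suppress=True)
d=snap('scene')
R=[]
for v in range(30,130,3):
    for u in range(285,345,3):
        z=d['range_z'][v,u]
        if z>0:
            p=world(d,u,v)
            if -.2<p[1]<.0 and p[2]>.25: R.append(p)
R=np.array(R);b=np.array([.525,.045,.40]);D=np.linalg.norm(R-b,axis=1)
print(len(R),R[D.argmin()],D.min(),R[R[:,1].argmax()])
E
```

```text
379 [ 0.515 -0.028  0.391] 0.07381512632385737 [ 0.435 -0.     0.416]
```

{"fn": "play_rows", "kwargs": {"commands": [{"grip": -0.5, "x": 0, "y": 0, "z": 0.015, "rx": 0, "ry": 0, "rz": 0}, {"grip": -0.5, "x": 0, "y": 0, "z": 0.02, "rx": 0, "ry": 0, "rz": 0}, {"grip": -0.5, "x": 0, "y": 0, "z": 0.015, "rx": 0, "ry": 0, "rz": 0}, {"grip": -0.5, "x": 0, "y": 0.0005, "z": 0.003, "rx": 0, "ry": 0, "rz": 0}, {"grip": -0.5, "x": 0, "y": 0, "z": 0, "rx": 0, "ry": 0, "rz": 0}, {"grip": 1, "x": 0, "y": 0, "z": 0, "rx": 0, "ry": 0, "rz": 0}, {"grip": 1, "x": 0, "y": 0, "z": 0, "rx": 0, "ry": 0, "rz": 0}, {"grip": 1, "x": 0, "y": 0, "z": 0, "rx": 0, "ry": 0, "rz": 0}, {"grip": 1, "x": 0, "y": 0, "z": 0, "rx": 0, "ry": 0, "rz": 0}, {"grip": 1, "x": 0, "y": 0, "z": 0, "rx": 0, "ry": 0, "rz": 0}, {"grip": 1, "x": 0, "y": 0, "z": 0, "rx": 0, "ry": 0, "rz": 0}]}}

```text
time_s: 16.38
position: [0.5186, -0.1007, 0.0573]
tool_rot: [[1.0, 0.001, 0.0], [0.001, -1.0, 0.0], [0.0, -0.0, -1.0]]
ft_force: [0.4, -0.6, -0.9]
grip_width: 0.0
```

```bash
python3 - <<'E'
from h import *
np.set_printoptions(precision=4,suppress=True)
w=snap('wrist','w12.png');s=env.observe();print(s['position'],s['time_s'],s['ft_force'],s['grip_width'])
E
```

```text
[ 0.5186 -0.1007  0.0573] 16.425 [-0.2371 -0.1239 -0.779 ] -0.00029840169465496105
```

View pics/w12.png

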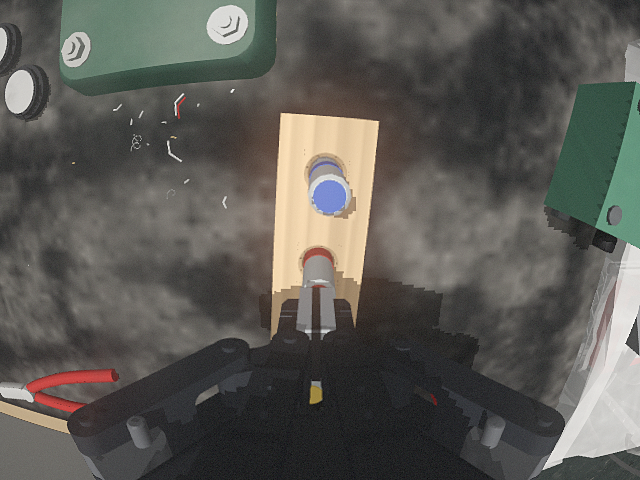

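```bash
cat >> h.py <<'E'
def wpt(d,u,v,z=None):
    f=focal(d);a=np.array([u-d['cx'],v-d['cy']]);r=np.hypot(*a);th=r/f;z=d['range_z'][int(v),int(u)] if z is None else z
    return (d['cam_to_world']@np.array([*(a/r*np.tan(th)*z),z,1]))[:3]
E
python3 - <<'E'
from h import *
np.set_printoptions(precision=4,suppress=True)
w=snap('wrist');im=w['color'];s=env.observe();p=s['position']
print('dot',wpix(w,[.519,-.1008,.07]),'base',wpix(w,[.519,-.1008,.03]),'tcp',wpix(w,p),'tip',wpix(w,p-[0,0,.014]),'gp',wpix(w,p+[0,0,.005]))
for v in range(240,400,8): print(v,wpt(w,308,v),wpt(w,317,v),wpt(w,326,v))
cv2.imwrite('pics/w12c.png',cv2.resize(im[220:420,250:390],None,fx=3,fy=3,interpolation=cv2.INTER_CUBIC))
d=snap('scene');cv2.imwrite('pics/s12c.png',cv2.resize(d['color'][130:290,260:400],None,fx=3.7,fy=3.7,interpolation=cv2.INTER_CUBIC))
E
```

```text
dot (np.float64(318.54625030529985), np.float64(297.5324105521497)) base (np.float64(318.0056381227779), np.float64(264.9024447089851)) tcp (np.float64(318.2451229132175), np.float64(286.579594223399)) tip (np.float64(318.06414222150954), np.float64(275.1686946915107)) gp (np.float64(318.3157807540904), np.float64(291.05430767915465))
240 [ 0.5331 -0.0953  0.0289] [ 0.533  -0.1002  0.0286] [ 0.5333 -0.1051  0.0294]
248 [ 0.5283 -0.0953  0.0283] [ 0.5279 -0.1002  0.027 ] [ 0.5283 -0.1052  0.0284]
256 [ 0.526  -0.0954  0.0346] [ 0.5274 -0.1002  0.0384] [ 0.5263 -0.105   0.0354]
264 [ 0.5255 -0.0956  0.045 ] [ 0.5271 -0.1002  0.0492] [ 0.5259 -0.1047  0.0461]
272 [ 0.5261 -0.0958  0.0569] [ 0.5273 -0.1001  0.0599] [ 0.5268 -0.1044  0.0586]
280 [ 0.526  -0.096   0.0661] [ 0.5266 -0.1001  0.0674] [ 0.5263 -0.1042  0.0669]
288 [ 0.5304 -0.0964  0.084 ] [ 0.5298 -0.1     0.0827] [ 0.5297 -0.1037  0.0824]
296 [ 0.5297 -0.0965  0.0898] [ 0.5299 -0.1     0.0902] [ 0.53   -0.1035  0.0904]
304 [ 0.5303 -0.0966  0.0978] [ 0.5304 -0.1     0.098 ] [ 0.5301 -0.1033  0.0975]
312 [ 0.5299 -0.0967  0.1
[... 176 characters left out ...]
1 -0.0999  0.1162] [ 0.5297 -0.1029  0.1141]
336 [ 0.5278 -0.0969  0.116 ] [ 0.5275 -0.0999  0.1156] [ 0.5307 -0.1028  0.1205]
344 [ 0.5317 -0.0972  0.1266] [ 0.525  -0.0999  0.1167] [ 0.531  -0.1026  0.1257]
352 [ 0.5291 -0.0971  0.1272] [ 0.521  -0.0999  0.1157] [ 0.5316 -0.1025  0.1307]
360 [ 0.5278 -0.0972  0.1296] [ 0.5175 -0.0999  0.1157] [ 0.5313 -0.1024  0.1343]
368 [ 0.5224 -0.0971  0.1266] [ 0.5137 -0.1     0.1153] [ 0.5284 -0.1024  0.1344]
376 [ 0.5186 -0.097   0.1259] [ 0.5105 -0.1     0.116 ] [ 0.519  -0.1028  0.1265]
384 [ 0.5157 -0.097   0.1266] [ 0.4752 -0.1002  0.0785] [ 0.5161 -0.1028  0.127 ]
392 [ 0.5121 -0.097   0.1265] [ 0.4717 -0.1002  0.0806] [ 0.5128 -0.1029  0.1273]
```

View pics/w12c.png

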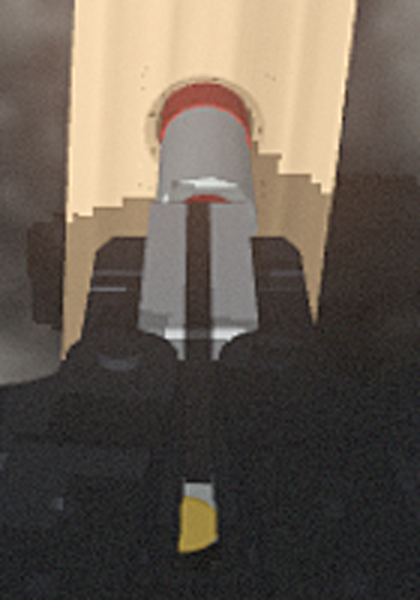

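View pics/s12c.png

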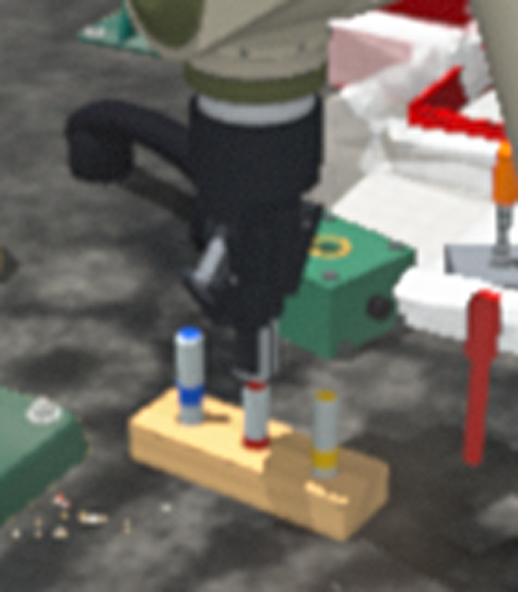

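```bash
python3 - <<'E'
from h import *
np.set_printoptions(precision=4,suppress=True)
d=snap('scene');print(env.observe()['position'],env.observe()['time_s'])
for v in range(214,250,2): print(v,[world(d,u,v) for u in (326,329,332)])
w=snap('wrist')
for v in range(280,292): print(v,wpt(w,304,v),wpt(w,331,v))
E
```

```text
[ 0.5186 -0.1008  0.0573] 16.575
214 [array([ 0.5046, -0.0683,  0.1419]), array([ 0.5083, -0.0872,  0.1321]), array([ 0.505 , -0.0944,  0.1297])]
216 [array([ 0.5061, -0.0707,  0.1356]), array([ 0.5079, -0.0866,  0.1277]), array([ 0.5046, -0.0938,  0.1252])]
218 [array([ 0.5045, -0.0681,  0.1324]), array([ 0.5093, -0.089 ,  0.1213]), array([ 0.5047, -0.0941,  0.1201])]
220 [array([ 0.5166, -0.0887,  0.1145]), array([ 0.5096, -0.0896,  0.1159]), array([ 0.5056, -0.0958,  0.1141])]
222 [array([ 0.5187, -0.0922,  0.1072]), array([ 0.511 , -0.092 ,  0.1095]), array([ 0.5062, -0.0968,  0.1085])]
224 [array([ 0.5173, -0.0899,  0.1037]), array([ 0.51  , -0.0904,  0.1055]), array([ 0.5065, -0.0975,  0.103 ])]
226 [array([ 0.5163, -0.0882,  0.0997]), array([ 0.5113, -0.0926,  0.0991]), array([ 0.5061, -0.0967,  0.0985])]
228 [array([ 0.5183, -0.0916,  0.0924]), array([ 0.5093, -0.0893,  0.0962]), array([ 0.5067, -0.098 ,  0.0926])]
230 [array([ 0.5162, -0.0879,  0.0898]), array([ 0.5105, -0.0913,  0.0898]), array([ 0.5077, -0.0998,  0.0863])]
232 [array([ 0.5208, -0.0959,  0.0793]), array([ 0
[... 938 characters left out ...]
 0.5087, -0.1022,  0.0373])]
280 [ 0.5241 -0.094   0.0619] [ 0.5245 -0.1066  0.0629]
281 [ 0.524  -0.0941  0.0629] [ 0.5247 -0.1066  0.0644]
282 [ 0.5238 -0.0941  0.0635] [ 0.5252 -0.1065  0.0665]
283 [ 0.5242 -0.0941  0.0656] [ 0.5248 -0.1065  0.0668]
284 [ 0.5238 -0.0941  0.0657] [ 0.5247 -0.1064  0.0677]
285 [ 0.5242 -0.0942  0.0676] [ 0.5245 -0.1064  0.0684]
286 [ 0.5239 -0.0942  0.068 ] [ 0.5238 -0.1064  0.0678]
287 [ 0.5296 -0.0947  0.0814] [ 0.5298 -0.1058  0.0818]
288 [ 0.5306 -0.0948  0.0843] [ 0.5302 -0.1057  0.0836]
289 [ 0.5302 -0.0948  0.0845] [ 0.5302 -0.1057  0.0845]
290 [ 0.5301 -0.0948  0.0852] [ 0.5301 -0.1057  0.0852]
291 [ 0.5305 -0.0948  0.087 ] [ 0.5299 -0.1057  0.0858]
```

{"fn": "play_rows", "kwargs": {"commands": [{"grip": -0.4, "x": 0, "y": 0, "z": 0, "rx": 0, "ry": 0, "rz": 0}, {"grip": -0.4, "x": 0, "y": 0, "z": 0, "rx": 0, "ry": 0, "rz": 0}, {"grip": -0.4, "x": 0, "y": 0, "z": 0, "rx": 0, "ry": 0, "rz": 0}, {"grip": -0.4, "x": 0, "y": 0, "z": 0, "rx": 0, "ry": 0, "rz": 0}, {"grip": -0.4, "x": 0.0005, "y": 0, "z": 0, "rx": 0, "ry": 0, "rz": 0}, {"grip": -0.4, "x": 0, "y": 0, "z": 0.01, "rx": 0, "ry": 0, "rz": 0}, {"grip": -0.4, "x": 0, "y": 0, "z": 0.015, "rx": 0, "ry": 0, "rz": 0}, {"grip": -0.4, "x": 0, "y": 0, "z": 0.009, "rx": 0, "ry": 0, "rz": 0}, {"grip": -0.4, "x": 0, "y": 0, "z": 0, "rx": 0, "ry": 0, "rz": 0}]}}

```text
time_s: 17.75
position: [0.5186, -0.1006, 0.0223]
tool_rot: [[1.0, 0.001, -0.002], [0.001, -1.0, 0.001], [-0.002, -0.001, -1.0]]
ft_force: [-0.0, 1.0, -0.2]
grip_width: 0.06
```

```bash
python3 - <<'E'
from h import *
np.set_printoptions(precision=4,suppress=True)
w=snap('wrist','w13.png');s=env.observe();print(s['position'],s['time_s'],s['ft_force'],s['grip_width'])
d=snap('scene');cv2.imwrite('pics/s13c.png',cv2.resize(d['color'][130:290,260:400],None,fx=3.7,fy=3.7,interpolation=cv2.INTER_CUBIC))
E
```

```text
[ 0.519  -0.1007  0.0229] 17.8 [0.4455 0.552  0.3792] 0.05982765948788062
```

View pics/w13.png

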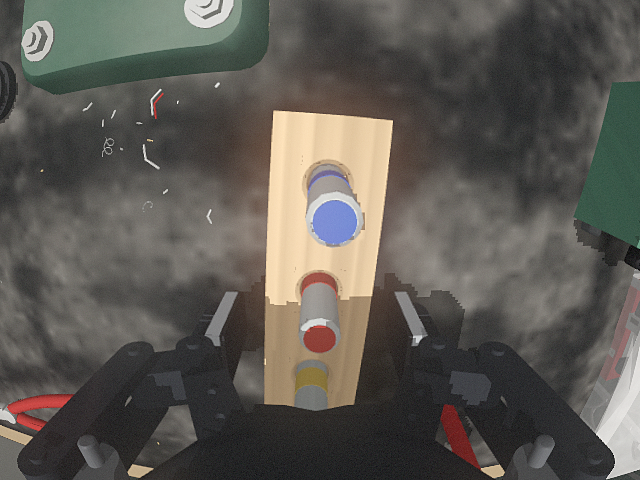

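View pics/s13c.png

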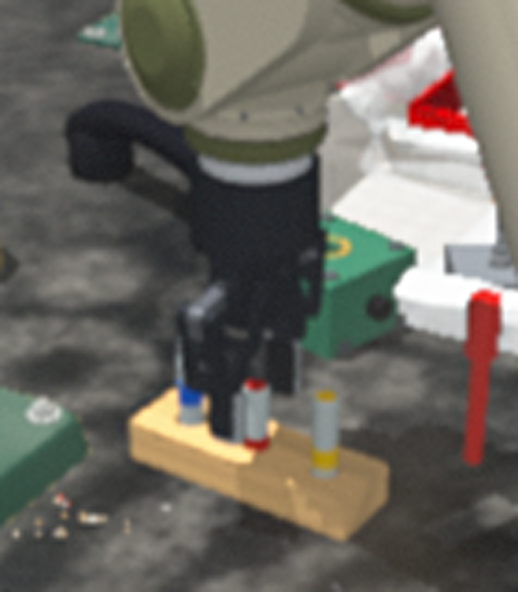

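{"fn": "play_rows", "kwargs": {"commands": [{"grip": 1, "x": 0, "y": 0, "z": 0, "rx": 0, "ry": 0, "rz": 0}, {"grip": 1, "x": 0, "y": 0, "z": 0, "rx": 0, "ry": 0, "rz": 0}, {"grip": 1, "x": 0, "y": 0, "z": 0, "rx": 0, "ry": 0, "rz": 0}, {"grip": 1, "x": 0, "y": 0, "z": 0, "rx": 0, "ry": 0, "rz": 0}, {"grip": 1, "x": 0, "y": 0, "z": 0, "rx": 0, "ry": 0, "rz": 0}, {"grip": 1, "x": 0, "y": 0, "z": 0, "rx": 0, "ry": 0, "rz": 0}]}}

```text
time_s: 18.6
position: [0.5193, -0.1008, 0.0236]
tool_rot: [[1.0, 0.001, 0.001], [0.001, -1.0, -0.0], [0.001, 0.0, -1.0]]
ft_force: [-1.1, 0.4, 6.3]
grip_width: 0.0144
```

```bash
python3 - <<'E'
from h import *
np.set_printoptions(precision=4,suppress=True)
w=snap('wrist','w14.png');s=env.observe();print(s['position'],s['time_s'],s['ft_force'],s['grip_width'],s['wrist_torque'])
E
```

```text
[ 0.5193 -0.1008  0.0236] 18.65 [ 0.3235 -0.3471  6.2461] 0.014066795209073514 [0.19   0.1047 0.0375]
```

View pics/w14.png

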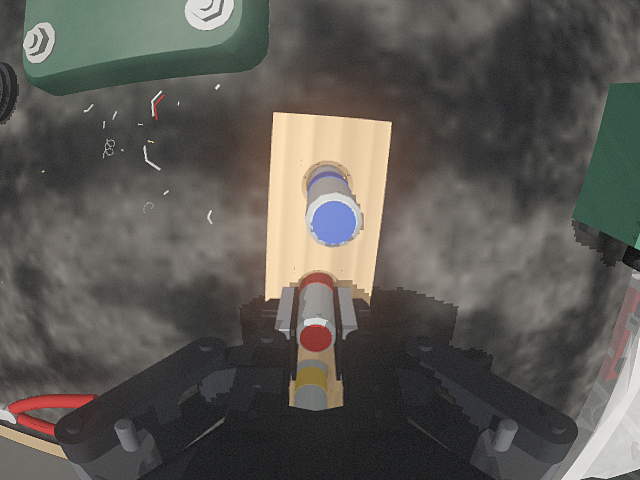

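{"fn": "play_rows", "kwargs": {"commands": [{"grip": 1, "x": 0, "y": 0, "z": -0.008, "rx": 0, "ry": 0, "rz": 0}, {"grip": 1, "x": 0, "y": 0, "z": -0.015, "rx": 0, "ry": 0, "rz": 0}, {"grip": 1, "x": 0, "y": 0, "z": -0.025, "rx": 0, "ry": 0, "rz": 0}, {"grip": 1, "x": 0, "y": 0, "z": -0.03, "rx": 0, "ry": 0, "rz": 0}, {"grip": 1, "x": 0, "y": 0, "z": -0.02, "rx": 0, "ry": 0, "rz": 0}, {"grip": 1, "x": 0, "y": 0, "z": 0, "rx": 0, "ry": 0, "rz": 0}]}}

```text
time_s: 19.4
position: [0.5197, -0.101, 0.1231]
tool_rot: [[1.0, 0.001, 0.003], [0.001, -1.0, -0.001], [0.003, 0.001, -1.0]]
ft_force: [0.2, 0.2, -0.8]
grip_width: 0.0145
```

```bash
python3 - <<'E'
from h import *
np.set_printoptions(precision=4,suppress=True)
w=snap('wrist','w15.png');s=env.observe();print(s['position'],s['time_s'],s['ft_force'],s['grip_width'],s['wrist_torque'])
p=s['position'];print('foot px',wpix(w,p-[0,0,.0136]))
E
```

```text
[ 0.5191 -0.1008  0.1218] 19.45 [-0.4707  0.5042 -0.7585] 0.014626118722451694 [0.0381 0.0424 0.0046]
foot px (np.float64(317.5058201987966), np.float64(275.61405824622295))
```

View pics/w15.png

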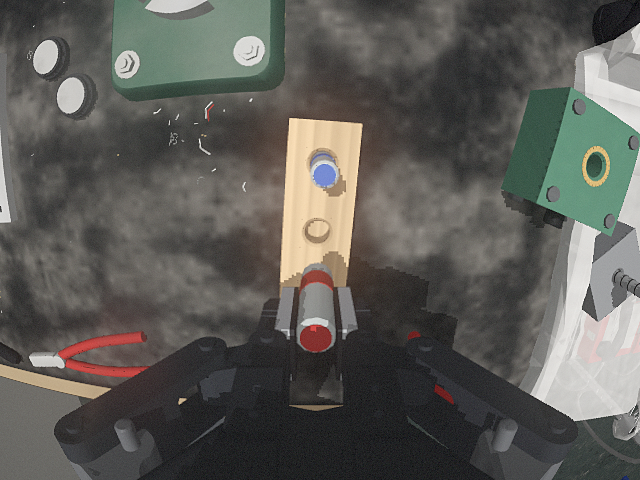

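{"fn": "play_rows", "kwargs": {"commands": [{"grip": 1, "x": 0.0124, "y": 0.0422, "z": -0.003, "rx": 0, "ry": 0, "rz": 0}, {"grip": 1, "x": 0.0124, "y": 0.0422, "z": 0, "rx": 0, "ry": 0, "rz": 0}, {"grip": 1, "x": 0.0124, "y": 0.0422, "z": 0, "rx": 0, "ry": 0, "rz": 0}, {"grip": 1, "x": 0.0124, "y": 0.0422, "z": 0, "rx": 0, "ry": 0, "rz": 0}, {"grip": 1, "x": 0.0124, "y": 0.0422, "z": 0.008, "rx": 0, "ry": 0, "rz": 0}, {"grip": 1, "x": 0, "y": 0, "z": 0.008, "rx": 0, "ry": 0, "rz": 0}, {"grip": 1, "x": 0, "y": 0, "z": 0, "rx": 0, "ry": 0, "rz": 0}, {"grip": 1, "x": 0, "y": 0, "z": 0, "rx": 0, "ry": 0, "rz": 0}]}}

```text
time_s: 20.45
position: [0.5812, -0.3107, 0.1084]
tool_rot: [[1.0, 0.002, -0.0], [0.002, -1.0, 0.0], [-0.0, -0.0, -1.0]]
ft_force: [0.0, -0.6, -0.7]
grip_width: 0.0143
```

```bash
python3 - <<'E'
from h import *
np.set_printoptions(precision=4,suppress=True)
w=snap('wrist');im=w['color'];s=env.observe();print(s['position'],s['time_s'],s['ft_force'],s['grip_width'],s['tool_rot'][:,2])
p=s['position'];a=wpix(w,p-[0,0,.0136]);b=wpix(w,[p[0],p[1],.06]);c=wpix(w,[.5813,-.3115,.06]);print('foot px',a,'proj',b,'ring',c)
sc=3.2
print([( (q[0]-240)*sc,(q[1]-170)*sc) for q in(a,b,c)])
cv2.imwrite('pics/w16.png',cv2.resize(im[170:350,240:400],None,fx=sc,fy=sc,interpolation=cv2.INTER_CUBIC))
E
```

```text
[ 0.5813 -0.3108  0.1087] 20.5 [ 0.2271  0.8391 -1.3526] 0.014513473524381034 [ 0.0002 -0.0001 -1.    ]
foot px (np.float64(318.2851598105195), np.float64(275.4350546266958)) proj (np.float64(317.90644780449463), np.float64(252.4160083391926)) ring (np.float64(319.09364645219983), np.float64(252.4931605994548))
[(np.float64(250.51251139366232), np.float64(337.3921748054265)), (np.float64(249.30063297438284), np.float64(263.7312266854163)), (np.float64(253.0996686470395), np.float64(263.97811391825536))]
```

View pics/w16.png

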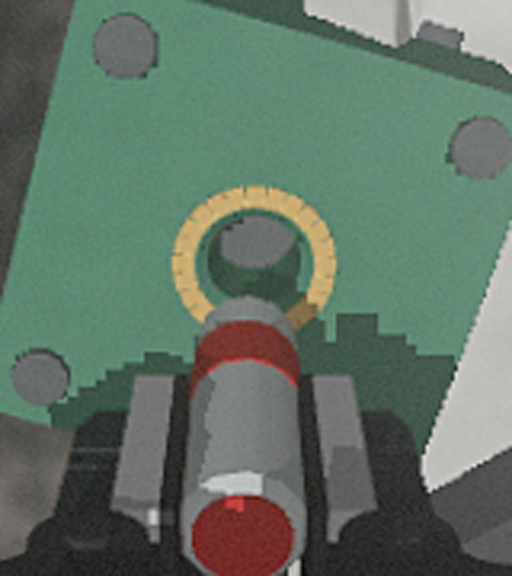

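{"fn": "play_rows", "kwargs": {"commands": [{"grip": 1, "x": 0, "y": 0.0009, "z": 0.01, "rx": 0, "ry": 0, "rz": 0}, {"grip": 1, "x": 0, "y": 0, "z": 0.01, "rx": 0, "ry": 0, "rz": 0}, {"grip": 1, "x": 0, "y": 0, "z": 0.008, "rx": 0, "ry": 0, "rz": 0}, {"grip": 1, "x": 0, "y": 0, "z": 0.003, "rx": 0, "ry": 0, "rz": 0}, {"grip": 1, "x": 0, "y": 0, "z": 0, "rx": 0, "ry": 0, "rz": 0}]}}

```text
time_s: 21.12
position: [0.5812, -0.3126, 0.0771]
tool_rot: [[1.0, 0.001, -0.0], [0.001, -1.0, 0.0], [-0.0, -0.0, -1.0]]
ft_force: [-0.8, 0.0, -0.5]
grip_width: 0.0145
```

```bash
python3 - <<'E'
from h import *
np.set_printoptions(precision=4,suppress=True)
w=snap('wrist');im=w['color'];s=env.observe();print(s['position'],s['time_s'],s['ft_force'],s['grip_width'],s['tool_rot'][:,2])
cv2.imwrite('pics/w17.png',cv2.resize(im[190:350,250:390],None,fx=4,fy=4,interpolation=cv2.INTER_CUBIC))
E
```

```text
[ 0.5813 -0.3127  0.0775] 21.175 [ 0.1307 -0.3217 -0.7505] 0.014399512541368675 [ 0.0002 -0.0002 -1.    ]
```

View pics/w17.png

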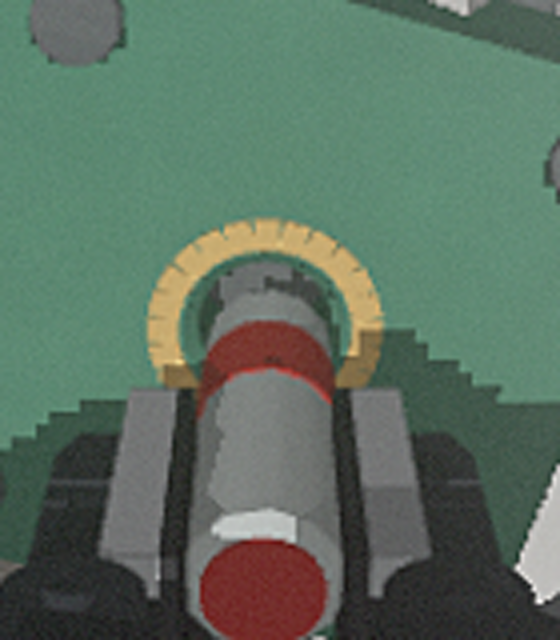

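{"fn": "play_rows", "kwargs": {"commands": [{"grip": 1, "x": 0, "y": -0.0006, "z": 0, "rx": 0, "ry": 0, "rz": 0}, {"grip": 1, "x": 0, "y": 0, "z": 0.002, "rx": 0, "ry": 0, "rz": 0}, {"grip": 1, "x": 0, "y": 0, "z": 0.002, "rx": 0, "ry": 0, "rz": 0}, {"grip": 1, "x": 0, "y": 0, "z": 0.001, "rx": 0, "ry": 0, "rz": 0}]}}

```text
time_s: 21.68
position: [0.5812, -0.312, 0.0721]
tool_rot: [[1.0, 0.001, -0.0], [0.001, -1.0, 0.0], [-0.0, -0.0, -1.0]]
ft_force: [-1.1, -0.0, -1.6]
grip_width: 0.0146
```

Foot is at about z 0.0585, just inside the mouth, with no contact force.

{"fn": "play_rows", "kwargs": {"commands": [{"grip": 1, "x": 0, "y": 0, "z": 0.0015, "rx": 0, "ry": 0, "rz": 0}, {"grip": 1, "x": 0, "y": 0, "z": 0.0015, "rx": 0, "ry": 0, "rz": 0}, {"grip": 1, "x": 0, "y": 0, "z": 0.0015, "rx": 0, "ry": 0, "rz": 0}]}}

```text
time_s: 22.05
position: [0.5812, -0.312, 0.0677]
tool_rot: [[1.0, 0.001, -0.0], [0.001, -1.0, 0.0], [-0.0, -0.0, -1.0]]
ft_force: [-0.2, -0.2, 0.1]
grip_width: 0.0149
```

{"fn": "play_rows", "kwargs": {"commands": [{"grip": 1, "x": 0, "y": 0, "z": 0.002, "rx": 0, "ry": 0, "rz": 0}, {"grip": 1, "x": 0, "y": 0, "z": 0.002, "rx": 0, "ry": 0, "rz": 0}, {"grip": 1, "x": 0, "y": 0, "z": 0.002, "rx": 0, "ry": 0, "rz": 0}]}}

```text
time_s: 22.42
position: [0.5812, -0.312, 0.0617]
tool_rot: [[1.0, 0.001, -0.0], [0.001, -1.0, 0.0], [-0.0, -0.0, -1.0]]
ft_force: [0.2, -0.6, -0.6]
grip_width: 0.0144
```

{"fn": "play_rows", "kwargs": {"commands": [{"grip": 1, "x": 0, "y": 0, "z": 0.0025, "rx": 0, "ry": 0, "rz": 0}, {"grip": 1, "x": 0, "y": 0, "z": 0.0025, "rx": 0, "ry": 0, "rz": 0}, {"grip": 1, "x": 0, "y": 0, "z": 0.0015, "rx": 0, "ry": 0, "rz": 0}]}}

```text
time_s: 22.8
position: [0.5812, -0.312, 0.0551]
tool_rot: [[1.0, 0.001, -0.0], [0.001, -1.0, 0.0], [-0.0, -0.0, -1.0]]
ft_force: [-0.5, -0.1, -1.0]
grip_width: 0.0145
```

Expected seating at TCP about 0.0515; now 1 mm steps.

{"fn": "play_rows", "kwargs": {"commands": [{"grip": 1, "x": 0, "y": 0, "z": 0.001, "rx": 0, "ry": 0, "rz": 0}, {"grip": 1, "x": 0, "y": 0, "z": 0.001, "rx": 0, "ry": 0, "rz": 0}, {"grip": 1, "x": 0, "y": 0, "z": 0.001, "rx": 0, "ry": 0, "rz": 0}]}}

```text
time_s: 23.18
position: [0.5813, -0.312, 0.0523]
tool_rot: [[1.0, 0.001, 0.0], [0.001, -1.0, -0.0], [0.0, 0.0, -1.0]]
ft_force: [-0.0, 0.6, -1.0]
grip_width: 0.0146
```

{"fn": "play_rows", "kwargs": {"commands": [{"grip": 1, "x": 0, "y": 0, "z": 0.0007, "rx": 0, "ry": 0, "rz": 0}, {"grip": 1, "x": 0, "y": 0, "z": 0.0005, "rx": 0, "ry": 0, "rz": 0}]}}

```text
time_s: 23.42
position: [0.5814, -0.312, 0.0515]
tool_rot: [[1.0, 0.001, 0.0], [0.001, -1.0, -0.0], [0.0, 0.0, -1.0]]
ft_force: [-1.0, 0.3, 4.2]
grip_width: 0.0141
```

{"fn": "play_rows", "kwargs": {"commands": [{"grip": 0.4, "x": 0, "y": 0, "z": 0, "rx": 0, "ry": 0, "rz": 0}, {"grip": -0.1, "x": 0, "y": 0, "z": 0, "rx": 0, "ry": 0, "rz": 0}, {"grip": -0.4, "x": 0, "y": 0, "z": 0, "rx": 0, "ry": 0, "rz": 0}, {"grip": -0.4, "x": 0, "y": 0, "z": 0, "rx": 0, "ry": 0, "rz": 0}, {"grip": -0.4, "x": 0, "y": 0, "z": 0, "rx": 0, "ry": 0, "rz": 0}, {"grip": -0.4, "x": 0, "y": 0, "z": 0, "rx": 0, "ry": 0, "rz": 0}]}}

```text
time_s: 24.18
position: [0.5812, -0.312, 0.0511]
tool_rot: [[1.0, 0.001, -0.0], [0.001, -1.0, 0.0], [-0.0, -0.0, -1.0]]
ft_force: [-0.4, 0.1, -1.7]
grip_width: 0.0597
```

```bash
python3 - <<'E'
from h import *
np.set_printoptions(precision=4,suppress=True)
w=snap('wrist','w18.png');im=w['color'];s=env.observe();print(s['position'],s['time_s'],s['ft_force'],s['grip_width'])
E
```

```text
[ 0.5813 -0.312   0.0511] 24.225 [-0.5007  0.1698  0.3435] 0.05978799357358268
```

View pics/w18.png

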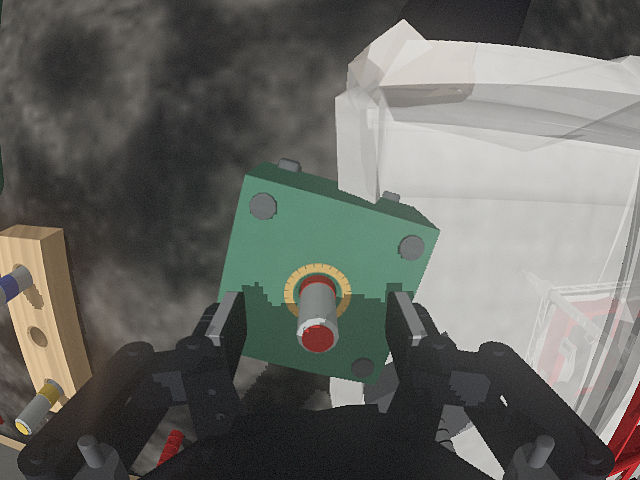

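Post stands in the bore with the red band at the ring. Retract up and back, then check.

{"fn": "play_rows", "kwargs": {"commands": [{"grip": -0.4, "x": 0, "y": 0, "z": -0.015, "rx": 0, "ry": 0, "rz": 0}, {"grip": -0.4, "x": 0, "y": 0, "z": -0.035, "rx": 0, "ry": 0, "rz": 0}, {"grip": -0.4, "x": 0, "y": 0, "z": -0.045, "rx": 0, "ry": 0, "rz": 0}, {"grip": -0.4, "x": 0, "y": 0, "z": -0.045, "rx": 0, "ry": 0, "rz": 0}, {"grip": -0.4, "x": 0, "y": 0, "z": -0.04, "rx": 0, "ry": 0, "rz": 0}, {"grip": -0.4, "x": -0.03, "y": 0.02, "z": 0, "rx": 0, "ry": 0, "rz": 0}, {"grip": -0.4, "x": -0.03, "y": 0.02, "z": 0, "rx": 0, "ry": 0, "rz": 0}, {"grip": -0.4, "x": 0, "y": 0, "z": 0, "rx": 0, "ry": 0, "rz": 0}, {"grip": -0.4, "x": 0, "y": 0, "z": 0, "rx": 0, "ry": 0, "rz": 0}]}}

```text
time_s: 25.35
position: [0.5217, -0.3518, 0.2319]
tool_rot: [[1.0, 0.001, 0.001], [0.001, -1.0, -0.0], [0.001, 0.0, -1.0]]
ft_force: [-0.2, 0.8, -0.2]
grip_width: 0.0595
```

```bash
python3 - <<'E'
from h import *
np.set_printoptions(precision=4,suppress=True)
w=snap('wrist','w19.png');im=w['color'];s=env.observe();print(s['position'],s['time_s'],s['ft_force'])
d=snap('scene');cv2.imwrite('pics/s19c.png',cv2.resize(d['color'][150:290,280:440],None,fx=4,fy=4,interpolation=cv2.INTER_CUBIC))
for c,a,b in blobs(mask(im,(0,110,70),(6,255,255)),20): 
    if b[1]<290: print(c,a,wplane(w,*c,.098),wpt(w,*c.round()))
print('rod top expected',wpix(w,[.480,-.388,.13]))
E
```

```text
[ 0.5219 -0.3516  0.2316] 25.4 [ 0.3626  0.1382 -1.0261]
[551.36 241.71] 3822 [ 0.5    -0.5813  0.098 ] [ 0.4715 -0.6471  0.0124]
[266.76 145.38] 156 [ 0.5815 -0.3116  0.098 ] [ 0.5818 -0.3117  0.0973]
[630.   250.28] 29 [ 0.4889 -0.7086  0.098 ] [ 0.4594 -0.807   0.0162]
[627.   267.09] 23 [ 0.4683 -0.7106  0.098 ] [ 0.434  -0.8063  0.0189]
[ 15.16 284.88] 243 [ 0.4465 -0.0035  0.098 ] [0.4025 0.0973 0.012 ]
[159.77 318.39] 1025 [ 0.4212 -0.1979  0.098 ] [ 0.4201 -0.1969  0.0954]
[635.73 308.08] 130 [ 0.4108 -0.7543  0.098 ] [ 0.3872 -0.8061  0.0603]
rod top expected (np.float64(363.261935085245), np.float64(279.46319284458343))
```

View pics/w19.png

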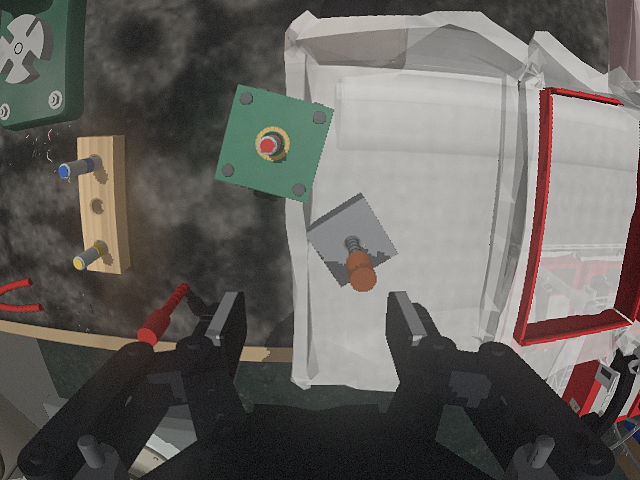

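View pics/s19c.png

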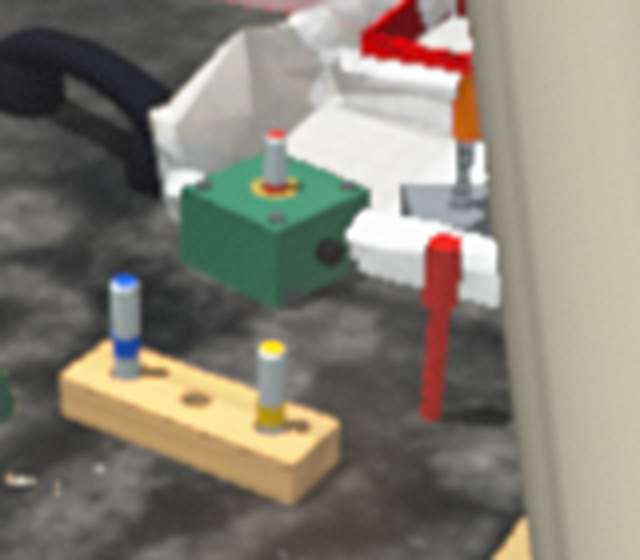

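```bash
python3 -c "
from h import *
print(order.close_job())"
```

```text
the job is handed in; nothing more can be done
None
```

The job is done and handed in at about 25 s of the 67 s allowed. The red post stands on the floor of the bore with its band at the top face.

- **Depth:** the rod met the bore floor 22 mm below the top face, and the wrist camera's range reading agreed at 22–23 mm. Contact peaked at about 9 N, and I held it there for half a second at about 5.5 N. The rod then went back into the grey stand.
- **Post:** 22 mm fits the red post (20 mm). Its band's middle should sit about 2 mm below the top face, where the yellow's would sit about 8 mm above. It seated with about 4 N.
- **Last checks:** the red post's top is about 97–98 mm above the bench (98 expected) and it stands upright on the bore's axis. The rod stands in its stand, the blue and yellow posts are in the rack, and the gripper is open and clear of everything.
- **What disagreed:**
  - Both cameras put the shut fingertips about 24 mm behind the TCP, not 14 mm ahead of it as stated.
  - My first close on the red post therefore shut in empty air just above it, with no contact force. I regrasped 35 mm lower.
  - The rod was probably held only near the top of its grip, as the gripper read 17 mm on the 22 mm grip. The range reading suggests it did not slip.

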